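# Make up two baking kits in compartment trays

## Task

Make up the two baking kits from the stock on the bench. In the three-compartment tray put the spice jar next to the handle, the round cutter in the middle and a ramekin in the far compartment; in the two-compartment tray put the rectangular tin next to the handle and the other ramekin in the other compartment. Stand everything upright and flat on its compartment's floor, put the glass and china down rather than dropping them, and leave the kitchen timer, the wooden spoon and the flat lid where they are.

Things in the scene. Friction and masses are not known exactly. Their poses are not given: they have to be found in the camera images.
- jar_mid (a point): amber glass spice jar with a dark steel screw lid, a closed upright cylinder 48 mm in diameter, 80 mm high (the lid is 47 mm in diameter, top 17 mm), 105 to 210 g. Point: on its axis, half-way up (40 mm above its underside); z is its axis, up
- cutter_mid (a point): stainless round pastry cutter, an open tube standing on end, outer diameter 52 mm, inner diameter 47 mm, 55 mm high, 50 to 100 g. Point: on its axis, half-way up (27.5 mm above its underside); z is its axis
- tin_mid (a point): rectangular dark steel tin with a flat closed lid, 60 mm (along its x) by 42 mm (along its y), 65 mm high; its lid, the top 13 mm, stands 1 mm proud all round; 110 to 225 g. Point: its centre, half-way up (32.5 mm above its underside); x along its long side, z up
- ramekin_a_mid (a point): white ceramic ramekin, an open cup 50 mm high, outer diameter 57 mm at the foot, 58 mm over most of its side and 60 mm at the rim, wall 4 mm, 90 to 180 g; the other ramekin is identical and the two may be exchanged. Point: on its axis, half-way up (25 mm above its underside); z is its axis, towards the mouth
- ramekin_b_mid (a point): white ceramic ramekin, an open cup 50 mm high, outer diameter 57 mm at the foot, 58 mm over most of its side and 60 mm at the rim, wall 4 mm, 90 to 180 g; the other ramekin is identical and the two may be exchanged. Point: on its axis, half-way up (25 mm above its underside); z is its axis, towards the mouth
- tray3: long grey plastic tray, three compartments in a row, 256 by 96 mm, wire loop handle out 26 mm at the end towards the robot. Compartments 80 (x) by 88 mm (y) inside; walls, dividers, floor 4 mm thick; walls end 20 mm above the table. Fixed. Origin: underside, centre of tray without handle; x along the row, away from the handle, z up. Compartment centres at y = 0, x = -84 (by the handle), 0 (middle), +84 mm (far)
- tray2: short grey plastic tray, two compartments in a row, 172 by 96 mm, wire loop handle out 26 mm at the end towards the robot. Compartments 80 (x) by 88 mm (y) inside; walls, dividers, floor 4 mm thick; walls end 20 mm above the table. Fixed. Origin: underside, centre of tray without handle; x along the row, away from the handle, z up. Compartment centres at y = 0, x = -42 (by the handle), +42 mm (the other)
- timer_mid (a point): white round kitchen timer with a grey dial on top, standing among the stock, up to 66 mm in diameter, 55 mm high, loose. Point: on its axis, half-way up. Not part of the kits: it stays where it is.
- spoon_grip (a point): wooden spoon 150 mm long lying along x between the stock, under 24 mm high, loose. Point: on its handle. Not part of the kits: it stays where it is.
- cap: flat round dark steel lid, 56 mm in diameter, 11 mm high, lying between the stock, loose. Origin: centre of its underside. Not part of the kits: it stays where it is.
Not all that is in view belongs to the job. Leave any blue look-alike of the part that bears tin_mid alone.

How it is judged:
By the outcome, as a careful person would: the job done as asked, in the order asked, and still so for the second after the job is handed in, with the robot touching nothing.
It also fails if it takes over 136 s, if anything falls off the work surface, if the arm or the gripper's body presses on something with over 40 N, if the wrist force passes 120 N, or if a joint passes its speed limit or range.

## Robot

A 6-joint arm with a two-finger parallel gripper is mounted at the origin on the work surface. World frame = base frame: x ahead of the robot, y to its left, z up, the work surface at z = 0. Lengths are in m, angles in degrees, forces in N, time in s.
With the tool pointing down it reaches from about 0.35 to 0.875 m from the base axis. Payload 4.2 kg.
Tool frame: the origin (TCP) lies at the very end of the fingers, on their centre line; the grasp point (between the pads) lies 19 mm behind it; z points along the fingers, x is the direction in which the jaws open and shut, and the axes are right-handed (so a half turn about z gives the same grasp; the last joint's range is limited). The gripper opens to 87 mm and grips with 3 to 60 N. Pads are 19 mm wide; open, the fingers measure 117 mm over their backs; the gripper's body (75 mm by 190 mm) begins 51 mm behind the grasp point.
Start: joints at [-49.469, 22.042, 0.453, 0, -68.411, -14.817], TCP at [0.271, -0.563, 0.223] pointing down, gripper open.
Joint ranges: [-179.83, 179.83], [-69.29, 118.12], [-61.27, 80.66], [-181.25, 117.63], [-171.15, -9.14], [-177.46, 177.46]. Speed limits (degrees/s): [159.86, 159.86, 180, 180, 180, 180].

## Interface

Orientations are given as a 3x3 rotation matrix whose columns are the frame's x, y, z axes.
In Python, from station import r gives the robot as it stands.
- The arm moves only by the tool move_arm, never from a script. Its argument "series" is a list that holds one entry, the list of rows, each a list of 7 numbers: the shift along the tool's x, y, z in cm, then the turn, a rotation vector about the tool's x, y, z in degrees, then the opening, from -1 (shut) to 1 (fully open). In form: [[[dx, dy, dz, wx, wy, wz, fingers], ...]]. A call has 1 to 12 rows; each row shifts and turns the commanded pose from where the row before left it, along the tool's axes as they then stand; what a row does not reach is not made up. A row lasts 1/8 s, in which the tool goes at most 62.5 mm and 10.7 degrees, less where a joint would pass 70% of its speed; a pose out of reach is approached as far as the arm can. A call is refused whole if a number of a shift passes 6.25 or a number of a turn 10.7, either way. A call with a gripper value outside its range is refused whole. The fingers move at their own pace and stop on an object; the grip force is fixed at half the most. Time passes only in rows, so rows that do not move let the fingers close. It gives the time, the measured TCP pose, the force and the opening at its end, in the units of the state.
- r.sense(): the state, without advancing time (a new reading comes with each control period).
- r.capture(name): name is "scene" or "top"; returns a dict with "color" (384x512x3 uint8, blue, green, red), "fx", "fy", "cx", "cy" (pixels), "rvec" (rotation vector, rad) and "tvec" (3), from world to camera coordinates, as OpenCV has them. Camera axes: x right, y down, z forward; pixel columns grow to the right and rows downward; lengths in m; the calibration is good to about 2 mm. A picture is of the moment at which its call begins. There is no depth.
- r.finish_job(): hands the job in, once; it reports no verdict.
The state is a dict: "time_s": time; "joints": joint angles; "joint_velocities": joint speeds; "effort": joint torques, N m; "tcp_pos": TCP position; "ee_rot": TCP orientation; "wrist_force": force on the tool from outside, world axes, zero at the start; "moment": the same for the moment, N m; "gripper_width": opening from 0.0 (shut) to 1.0 (fully open).
Only numpy, scipy, OpenCV 4.12 (cv2) and the standard library are available. Lean on these libraries where they do the work, as an engineer would, in place of code of your own. Each camera call takes 0.05 s, during which the arm holds its last target.

## Working session

There is one attempt and no reset: what is moved stays moved. The work goes in short steps, Python scripts to look and compute and a tool call to move; the robot and the scene stay as the last step left them, time stands still between calls to the robot, and variables do not carry over. Pictures are saved under pics/ and viewed, and the job is handed in when it is done.

Besides the shell and the picture viewer there is one more tool, called after "Request:" as name(argument=value, ...) on one line, values as JSON. move_arm: Moves the arm, as the interface text tells. Its arguments: {"type":"object","properties":{"series":{"type":"array","items":{"type":"array","items":{"type":"array","items":{"type":"number"}}}}},"required":["series"]}

```bash
mkdir -p pics; ls; python3 - <<'E'
from station import r
import cv2
s=r.sense();print(s)
for n in("scene","top"):
    c=r.capture(n);cv2.imwrite(f"pics/{n}0.png",c["color"])
    print(n,c["fx"],c["fy"],c["cx"],c["cy"],c["rvec"],c["tvec"])
E
```

```text
pics
{'time_s': 0.0, 'joints': array([-4.94686257e+01,  2.20926362e+01,  3.76060037e-01, -2.98657052e-02,
       -6.84124837e+01, -1.48179254e+01]), 'joint_velocities': array([ 0.07363406, -0.03222608, -0.0027023 , -0.17551699,  0.02441318,
       -0.00361025]), 'effort': array([ 1.65483259e-03, -3.90668464e+01,  1.87405068e+01,  4.21975493e+00,
        1.09650294e-02, -1.89566877e-04]), 'tcp_pos': array([ 0.27091739, -0.56252089,  0.2214122 ]), 'ee_rot': array([[-4.33696031e-01,  9.01058574e-01, -1.09540993e-03],
       [ 9.01056300e-01,  4.33697401e-01,  2.02697517e-03],
       [ 2.30149979e-03, -1.07934933e-04, -9.99997346e-01]]), 'wrist_force': array([0.60893299, 0.07682262, 0.4536924 ]), 'moment': array([-0.05080179,  0.06140512, -0.03833737]), 'gripper_width': 0.9995509397656045}
scene 499.5912673191449 499.5912673191449 257.9478788989412 189.91414848583054 [ 1.27262219  2.04211089 -1.08644441] [ 0.27227979 -0.25146242  1.83275996]
top 359.46296584035815 359.46296584035815 252.85073991230556 194.69488239825276 [ 2.17000994 -2.13168238  0.18376497] [-0.01886674  0.62570131  0.91016133]
```

View pics/scene0.png

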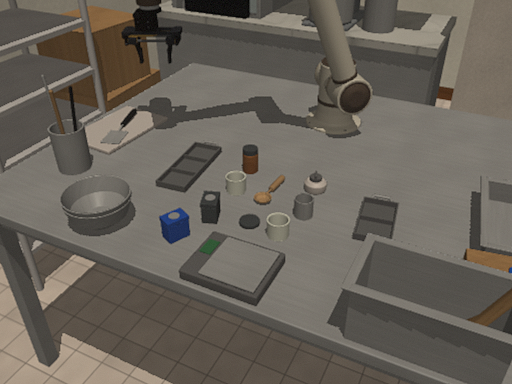

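View pics/top0.png

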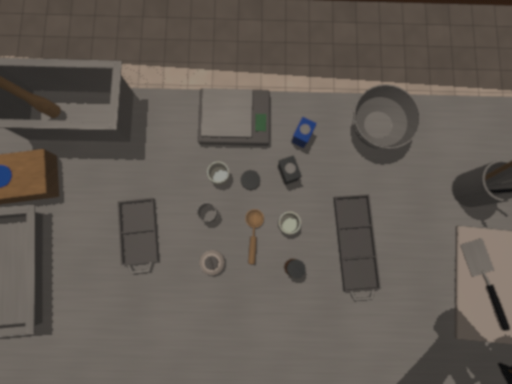

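```bash
cat > h.py <<'E'
import cv2,numpy as np
from station import r
def cam(n):
    c=r.capture(n);R=cv2.Rodrigues(np.array(c["rvec"],float))[0];t=np.array(c["tvec"],float).ravel()
    K=np.array([[c["fx"],0,c["cx"]],[0,c["fy"],c["cy"]],[0,0,1]])
    return c["color"],K,R,t
def ray(K,R,t,uv,z):
    o=-R.T@t; d=R.T@np.linalg.inv(K)@np.array([uv[0],uv[1],1.]); return o+d*(z-o[2])/d[2]
def proj(K,R,t,P):
    p=K@(R@np.asarray(P,float)+t); return p[:2]/p[2]
def crop(img,x0,y0,x1,y1,s,name,gain=1):
    c=cv2.resize(img[y0:y1,x0:x1],None,fx=s,fy=s,interpolation=cv2.INTER_CUBIC)
    cv2.imwrite("pics/"+name,np.clip(c.astype(float)*gain,0,255).astype(np.uint8))
E
python3 - <<'E'
from h import *
c,K,R,t=cam("top");print(-R.T@t)
crop(c,110,145,390,310,2.8,"t1.png",1.5)
c,K,R,t=cam("scene");print(-R.T@t)
crop(c,150,130,410,260,3,"s1.png",1.6)
E
```

```text
[0.48084885 0.00877839 0.9944642 ]
[1.61008374 0.48768899 0.81619146]
```

View pics/t1.png

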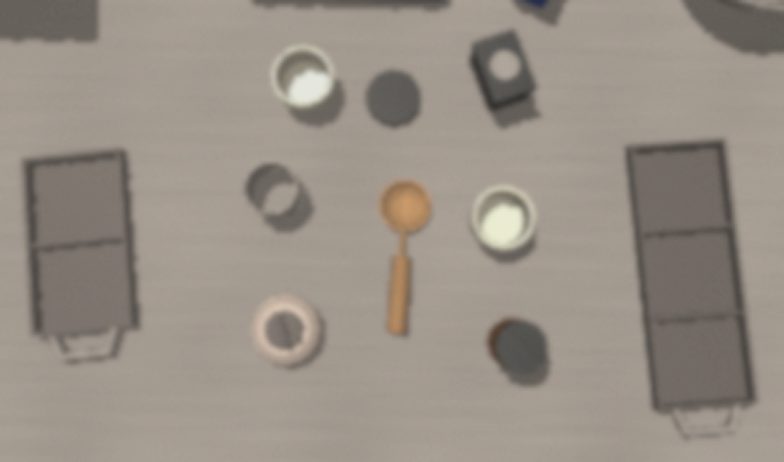

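View pics/s1.png

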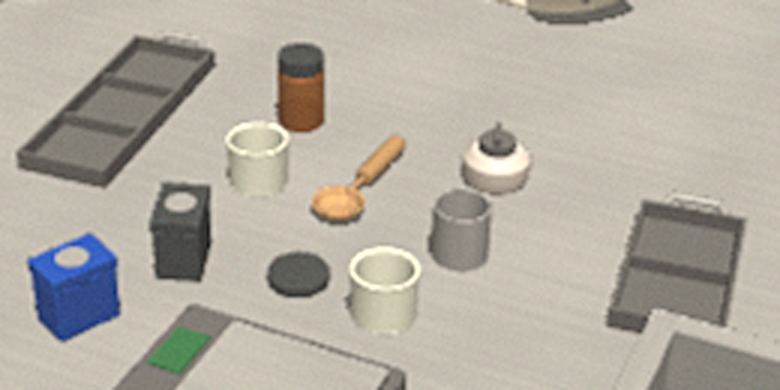

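```bash
python3 - <<'E'
from h import *
c,K,R,t=cam("top")
obs=dict(ramA=(219,174),ramB=(289,223),cut=(209,215),jar=(295,269),tin=(289,170),timer=(212,263))
tiles=[]
for n,(u,v) in obs.items():
    a=c[v-16:v+16,u-16:u+16]; a=cv2.resize(a,None,fx=8,fy=8,interpolation=cv2.INTER_CUBIC)
    a=np.clip(a*1.7,0,255).astype(np.uint8)
    for k in range(0,256,32):
        cv2.line(a,(k,0),(k,4),(0,0,255));cv2.line(a,(0,k),(4,k),(0,0,255))
    cv2.putText(a,f"{n} {u-16},{v-16}",(6,250),0,.45,(0,0,255));tiles.append(a)
cv2.imwrite("pics/t2.png",np.vstack([np.hstack(tiles[:3]),np.hstack(tiles[3:])]))
c,K,R,t=cam("scene")
obs=dict(ramA=(278,227),ramB=(236,183),cut=(304,206),jar=(250,160),tin=(210,206),timer=(315,183))
tiles=[]
for n,(u,v) in obs.items():
    a=c[v-16:v+16,u-16:u+16]; a=cv2.resize(a,None,fx=8,fy=8,interpolation=cv2.INTER_CUBIC)
    a=np.clip(a*1.7,0,255).astype(np.uint8)
    for k in range(0,256,32):
        cv2.line(a,(k,0),(k,4),(0,0,255));cv2.line(a,(0,k),(4,k),(0,0,255))
    cv2.putText(a,f"{n} {u-16},{v-16}",(6,250),0,.45,(0,0,255));tiles.append(a)
cv2.imwrite("pics/s2.png",np.vstack([np.hstack(tiles[:3]),np.hstack(tiles[3:])]))
E
```

```text
(no output)
```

View pics/t2.png

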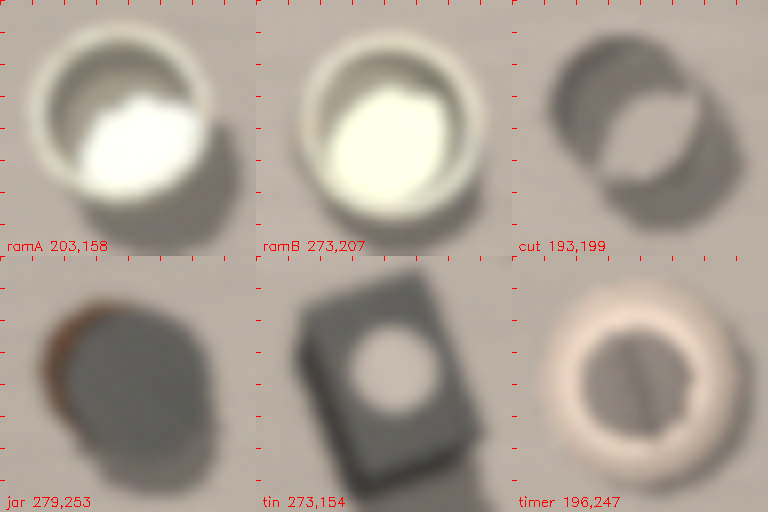

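View pics/s2.png

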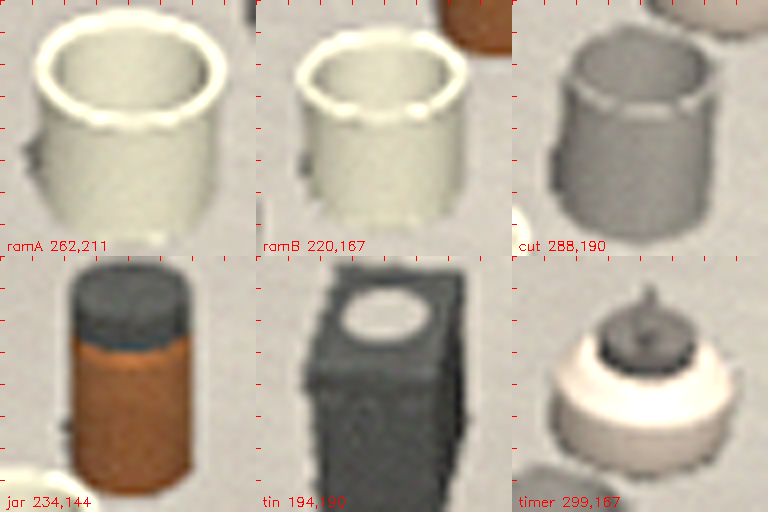

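```bash
python3 - <<'E'
from h import *
T=cam("top")[1:];S=cam("scene")[1:]
def px(o,p,s=8): return (o[0]+(p[0]+.5)/s-.5,o[1]+(p[1]+.5)/s-.5)
f=lambda x:np.round(x*1000,1)
for n,z,to,tp,so,sp in [("ramA",.05,(203,158),(120.5,112),(262,211),(131,68.5)),
 ("ramB",.05,(273,207),(136.5,124.5),(220,167),(125.5,73.5)),
 ("cut",.055,(193,199),(116,115),(288,190),(126,70)),
 ("jar",.08,(279,253),(139.5,121),(234,144),(130,37)),
 ("tin",.065,(273,154),(136,116),(194,190),(132,59))]:
    print(n,f(ray(*T,px(to,tp),z)),f(ray(*S,px(so,sp),z)))
c=[f(ray(*T,px((273,154),p),.065)) for p in [(45,56),(165,14),(225,176),(109,219)]]
c=np.array(c);print(c)
for a,b in((3,0),(2,1),(3,2),(0,1)):
    d=c[b]-c[a];print(np.linalg.norm(d),np.degrees(np.arctan2(d[1],d[0])))
for n,q in (("tray2",[(24,160),(125,150),(137,328),(36,333)]),("tray3",[(628,147),(722,141),(755,403),(655,410)])):
    c=np.array([f(ray(*T,px((110,145),p,2.8),.02)) for p in q]);print(n,c.mean(0));
    for a,b in((3,0),(2,1),(3,2),(0,1)):
        d=c[b]-c[a];print(np.linalg.norm(d),np.degrees(np.arctan2(d[1],d[0])))
print("timer",f(ray(*T,(212,262.5),.03)), "cap",f(ray(*T,px((110,145),(393,98),2.8),.011)))
for p in [(405,207),(398,333),(401,255)]: print("spoon",f(ray(*T,px((110,145),p,2.8),.012)))
for z,n in ((.05,"scale top cam-> blue"),): print(n,f(ray(*T,(304,132),.05)))
for p in [(202,89),(270,89),(269,144),(201,144)]: print("scale",f(ray(*T,p,.03)))
# big upscale of trays
c=cam("top")[0]
crop(c,112,190,167,280,6,"tr2.png",1.8);crop(c,328,188,388,306,5,"tr3.png",1.8)
E
```

```text
ramA [686.5  87.7  50. ] [686.4  89.9  50. ]
ramB [ 554.4 -105.7   50. ] [ 553.6 -103.9   50. ]
cut [574.2 111.5  55. ] [579.6 115.7  55. ]
jar [ 438.3 -118.1   80. ] [ 439.3 -114.9   80. ]
tin [ 696.6 -103.6   65. ] [ 695.4 -102.4   65. ]
[[ 716.4  -73.3   65. ]
 [ 731.6 -113.3   65. ]
 [ 676.9 -133.1   65. ]
 [ 661.7  -94.7   65. ]]
58.737126249076844 21.366672742947518
58.173275651281706 19.898959454314316
41.298910397248946 -68.4046895510324
42.790653185012275 -69.19320898728871
tray2 [525.775 297.325  20.   ]
166.12793263024733 8.027675344023917
171.30443660337585 7.075233626351824
94.89625914650168 -86.31444485373822
97.49256381899085 -83.16656270909073
tray3 [ 506.    -289.325   20.   ]
251.88531120333317 4.805200060982189
252.08839719431754 5.326124189704166
95.81800457116606 -85.33070904828725
93.52582531044568 -85.2160081842148
timer [446.   96.6  30. ] cap [6.737e+02 2.000e-01 1.100e+01]
spoon [565.3 -13.4  12. ]
spoon [444.1  -8.6  12. ]
spoon [518.5 -10.3  12. ]
scale top cam-> blue [ 802. -145.   50.]
scale [928.9 141.   30. ]
scale [933.8 -51.9  30. ]
scale [771.9 -50.6  30. ]
scale [767.7 137.7  30. ]
```

View pics/tr2.png

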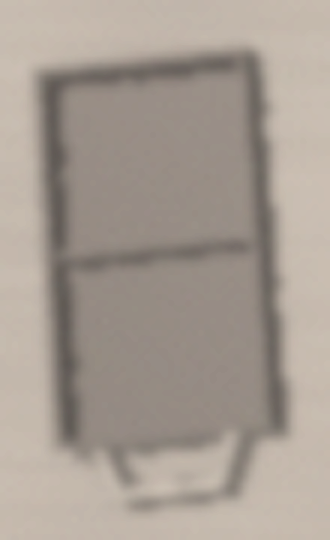

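View pics/tr3.png

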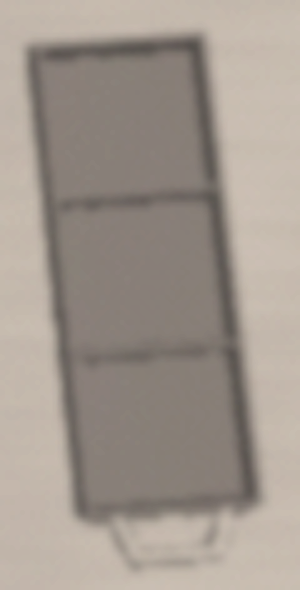

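```bash
python3 - <<'E'
from h import *
c=cam("scene")[0]
crop(c,350,190,405,245,8,"st2.png",1.8);crop(c,152,138,227,193,9,"st3.png",1.8)
E
```

```text
(no output)
```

View pics/st2.png

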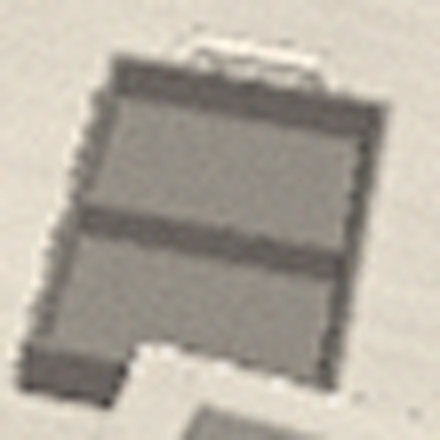

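View pics/st3.png

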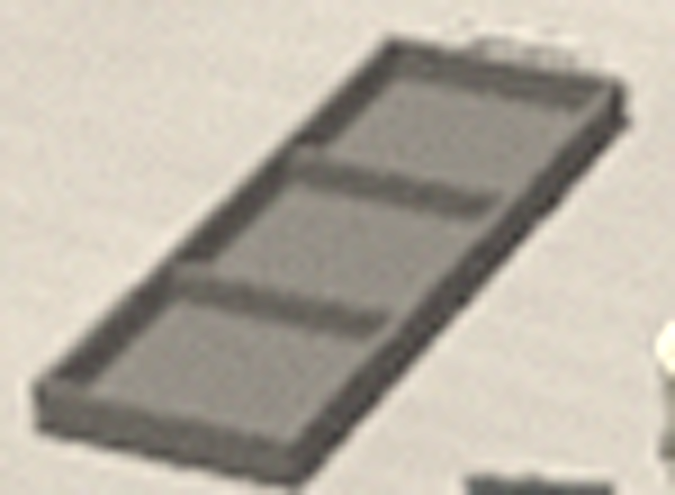

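```bash
python3 - <<'E'
from h import *
S=cam("scene")[1:];T=cam("top")[1:]
def px(o,p,s=8): return (o[0]+(p[0]+.5)/s-.5,o[1]+(p[1]+.5)/s-.5)
f=lambda x:np.round(x*1000,1)
ang=lambda d:round(float(np.degrees(np.arctan2(d[1],d[0]))),1)
q=np.array([f(ray(*S,px((152,138),p,9),.02)) for p in [(390,38),(622,82),(295,445),(38,385)]])
print("t3",q,q.mean(0),ang(q[1]-q[0]),ang(q[2]-q[3]),ang(q[2]-q[1]),ang(q[3]-q[0]),np.linalg.norm(q[2]-q[1]),np.linalg.norm(q[1]-q[0]))
q=np.array([f(ray(*S,px((350,190),p,8),.02)) for p in [(115,58),(388,102),(25,350)]])
print("t2",q,(q[1]+q[2])/2,ang(q[1]-q[0]),ang(q[2]-q[0]),np.linalg.norm(q[2]-q[0]),np.linalg.norm(q[1]-q[0]))
q=[f(ray(*T,px((112,190),p,6),.02)) for p in [(62,264),(252,244)]];print("t2 div",q,ang(q[0]-q[1]))
q=[f(ray(*T,px((328,188),p,5),.02)) for p in [(52,206),(222,189)]];print("t3 divfar",q,ang(q[0]-q[1]))
q=[f(ray(*T,px((328,188),p,5),.02)) for p in [(72,358),(240,345)]];print("t3 divnear",q,ang(q[0]-q[1]))
print("basket corner",f(ray(*T,(122,130),.1)),f(ray(*T,(122,130),.15)))
E
```

```text
t3 [[ 385.5 -347.7   20. ]
 [ 376.8 -254.2   20. ]
 [ 630.  -229.9   20. ]
 [ 637.1 -324.5   20. ]] [ 507.35  -289.075   20.   ] 95.3 94.3 5.5 5.3 254.36338179855997 93.90388703349825
t2 [[450.9 247.9  20. ]
 [435.4 339.6  20. ]
 [620.9 268.1  20. ]] [528.15 303.85  20.  ] 99.6 6.8 171.19591116612568 93.00075268512617
t2 div [array([518. , 340.9,  20. ]), array([528.4, 257. ,  20. ])] 97.1
t3 divfar [array([ 541., -241.,   20.]), array([ 551.8, -334.3,   20. ])] 96.6
t3 divnear [array([ 459.8, -250.2,   20. ]), array([ 468.1, -341.2,   20. ])] 95.2
basket corner [779.6 332.2 100. ] [762.9 314.1 150. ]
```

```bash
cat >> h.py <<'E'
def go(xyz,jaw=None):
    s=r.sense();p=np.array(s["tcp_pos"]);Rm=np.array(s["ee_rot"])
    j=np.degrees(np.arctan2(Rm[1,0],Rm[0,0]))
    d=np.asarray(xyz)/1000-p
    print("t",round(s["time_s"],2),"p",np.round(p*1000,1),"jaw",round(j,2),"tilt",np.round(Rm[:2,2],4),"F",np.round(s["wrist_force"],1),"w",round(s["gripper_width"]*87,1))
    print("cm, tool axes now:",np.round(Rm.T@d*100,2))
    if jaw is not None:
        a=np.radians(jaw);Q=np.array([[np.cos(a),np.sin(a),0],[np.sin(a),-np.cos(a),0],[0,0,-1]]).T
        print("after turn wz",round((j-jaw+90)%180-90,2),":",np.round(Q.T@d*100,2),"fix rotvec",np.round(np.degrees(cv2.Rodrigues(Rm.T@Q)[0].ravel()),2))
E
python3 -c "
from h import *
go((439,-116,130),95.2)"
```

```text
t 0.6 p [ 271.2 -563.1  222.5] jaw 115.71 tilt [-0.      0.0001] F [-0.2  0.5  0.4] w 87.1
cm, tool axes now: [33.   34.52  9.26]
after turn wz 20.51 : [43.   20.77  9.25] fix rotvec [ 0.   -0.   20.51]
```

Request:
move_arm(series=[[[0,0,0,0,0,10.2,1],[0,0,0,0,0,10.3,1],[4.3,2.08,0.9,0,0,0,1],[4.3,2.08,0.9,0,0,0,1],[4.3,2.08,0.9,0,0,0,1],[4.3,2.08,0.9,0,0,0,1],[4.3,2.08,0.9,0,0,0,1],[4.3,2.08,0.9,0,0,0,1],[4.3,2.08,0.9,0,0,0,1],[4.3,2.08,0.9,0,0,0,1],[4.3,2.08,0.9,0,0,0,1],[4.3,2.08,0.9,0,0,0,1]]])

```text
time_s: 2.1
tcp_pos: [0.4399, -0.1144, 0.1327]
ee_rot: [[-0.091, 0.996, 0.001], [0.996, 0.091, -0.0], [-0.0, 0.001, -1.0]]
wrist_force: [0.9, 0.1, -0.9]
gripper_width: 1.001
```

```bash
python3 - <<'E'
from h import *
go((439,-116.5,24),95.2)
c=cam("scene")[0];crop(c,150,90,350,240,4,"a1.png",1.5)
E
```

```text
t 2.1 p [ 439.9 -114.4  132.7] jaw 95.23 tilt [ 0.0013 -0.0001] F [ 0.9  0.1 -0.9] w 87.1
cm, tool axes now: [-0.2  -0.13 10.87]
after turn wz 0.03 : [-0.2  -0.11 10.87] fix rotvec [0.07 0.01 0.03]
```

View pics/a1.png

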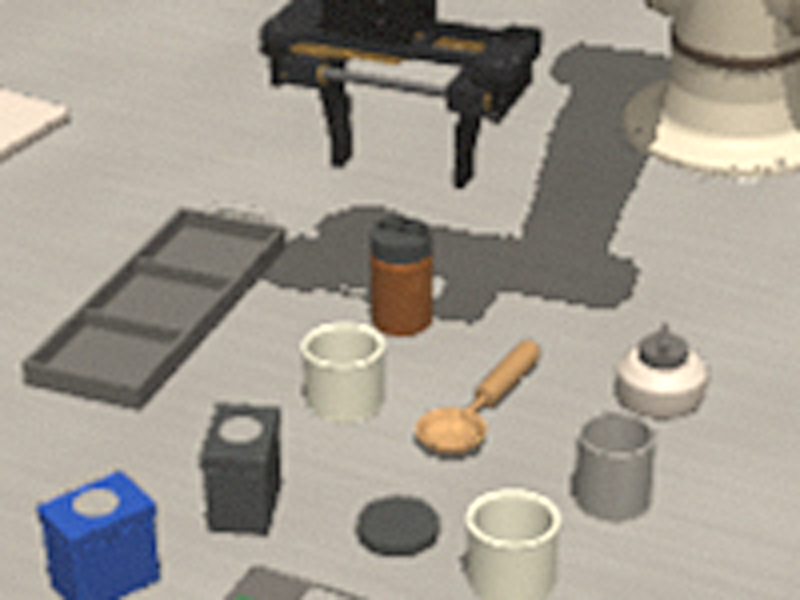

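Before the first reach, the look-alikes (scene pixels) are:
- **Jar:** amber jar (250,160). Its lid could be confused with the loose cap (249,221), which I leave.
- **Tin:** dark tin (210,206), not the blue one (175,225).
- **Ramekins:** (278,227) and (236,183), not the timer (315,183).
- **Cutter:** (304,206).

The close crop confirms the gripper is above the amber jar.

Request:
move_arm(series=[[[-0.2,-0.1,2.0,0,0,0,1],[0,0,2.5,0,0,0,1],[0,0,2.5,0,0,0,1],[0,0,2.3,0,0,0,1],[0,0,1.6,0,0,0,1],[0,0,0,0,0,0,0],[0,0,0,0,0,0,-0.2],[0,0,0,0,0,0,-0.5],[0,0,0,0,0,0,-1],[0,0,0,0,0,0,-1],[0,0,0,0,0,0,-1]]])

```text
time_s: 3.52
tcp_pos: [0.4387, -0.1179, 0.024]
ee_rot: [[-0.091, 0.996, 0.001], [0.996, 0.091, 0.0], [-0.0, 0.001, -1.0]]
wrist_force: [-1.1, 0.8, 4.4]
gripper_width: 0.542
```

```bash
python3 - <<'E'
from h import *
go((423.3,-296.6,130),95.2)
c=cam("scene")[0];crop(c,200,90,350,200,5,"a2.png",1.5)
E
```

```text
t 3.52 p [ 438.7 -117.9   24. ] jaw 95.23 tilt [0.0007 0.    ] F [-1.1  0.8  4.4] w 47.1
cm, tool axes now: [-17.65  -3.16 -10.6 ]
after turn wz 0.03 : [-17.65  -3.15 -10.6 ] fix rotvec [0.04 0.   0.03]
```

View pics/a2.png

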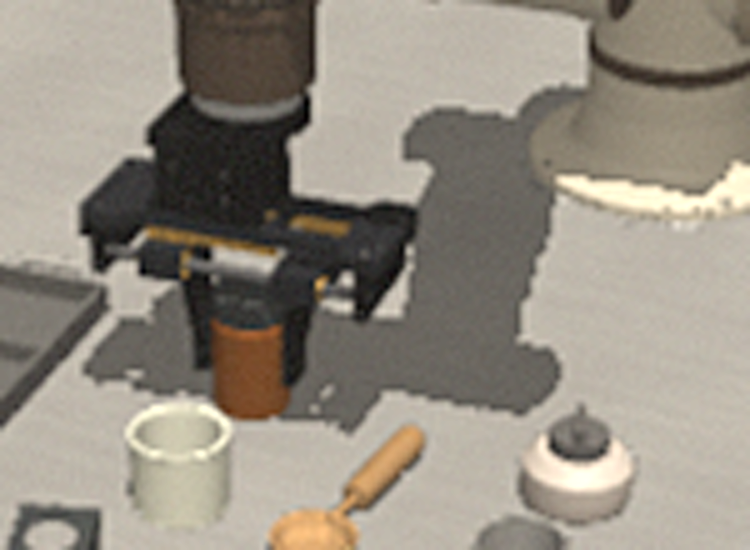

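Request:
move_arm(series=[[[0,0,-1.6,0,0,0,-1],[0,0,-3,0,0,0,-1],[0,0,-3,0,0,0,-1],[-1.6,-0.3,-3,0,0,0,-1],[-3.2,-0.57,0,0,0,0,-1],[-3.2,-0.57,0,0,0,0,-1],[-3.2,-0.57,0,0,0,0,-1],[-3.2,-0.57,0,0,0,0,-1],[-3.2,-0.57,0,0,0,0,-1],[0,0,0,0,0,0,-1]]])

```text
time_s: 4.82
tcp_pos: [0.4222, -0.2975, 0.1285]
ee_rot: [[-0.087, 0.996, -0.002], [0.996, 0.087, 0.001], [0.001, -0.002, -1.0]]
wrist_force: [-0.4, -0.7, -0.9]
gripper_width: 0.546
```

```bash
python3 - <<'E'
from h import *
go((423.3,-296.6,28),95.2)
c=cam("scene")[0];crop(c,120,60,300,210,4,"a3.png",1.5)
E
```

```text
t 4.83 p [ 422.2 -297.5  128.5] jaw 95.02 tilt [-0.0016  0.0007] F [-0.4 -0.7 -0.9] w 47.5
cm, tool axes now: [ 0.07  0.13 10.05]
after turn wz -0.18 : [ 0.08  0.12 10.05] fix rotvec [-0.09 -0.05 -0.18]
```

View pics/a3.png

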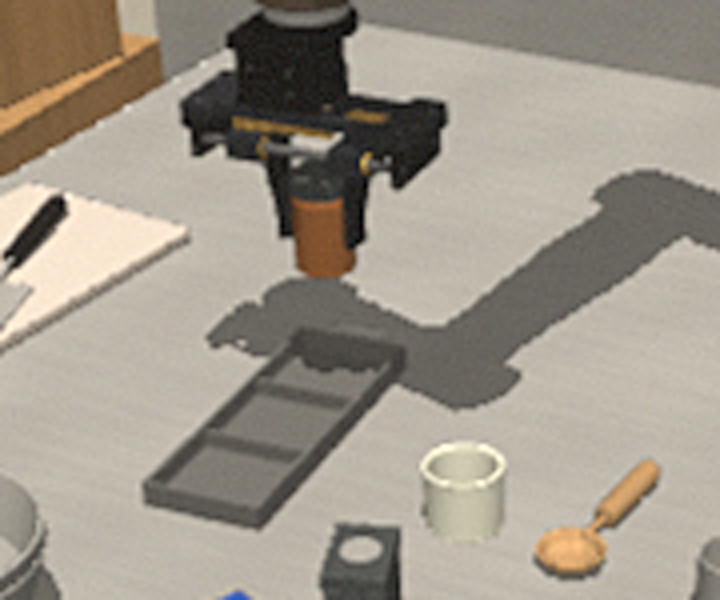

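Request:
move_arm(series=[[[0,0.1,1.5,0,0,0,-1],[0,0,2.5,0,0,0,-1],[0,0,2.5,0,0,0,-1],[0,0,1.6,0,0,0,-1],[0,0,0.8,0,0,0,-1],[0,0,0.4,0,0,0,-1],[0,0,0.2,0,0,0,-1],[0,0,0.2,0,0,0,-1],[0,0,0.1,0,0,0,-1],[0,0,0.1,0,0,0,-1],[0,0,0,0,0,0,-1]]])

```text
time_s: 6.25
tcp_pos: [0.424, -0.2961, 0.0306]
ee_rot: [[-0.091, 0.996, 0.0], [0.996, 0.091, 0.0], [0.0, 0.0, -1.0]]
wrist_force: [-0.2, 0.3, -1.2]
gripper_width: 0.542
```

```bash
python3 - <<'E'
from h import *
go((423.3,-296.6,28),95.2)
E
```

```text
t 6.25 p [ 424.  -296.1   30.6] jaw 95.21 tilt [0. 0.] F [-0.2  0.3 -1.2] w 47.2
cm, tool axes now: [-0.04 -0.08  0.26]
after turn wz 0.01 : [-0.04 -0.08  0.26] fix rotvec [ 0.   -0.    0.01]
```

Request:
move_arm(series=[[[0,0,0.1,0,0,0,-1],[0,0,0.1,0,0,0,-1],[0,0,0.1,0,0,0,-1],[0,0,0,0,0,0,-1]]])

```text
time_s: 6.75
tcp_pos: [0.424, -0.2961, 0.028]
ee_rot: [[-0.091, 0.996, -0.0], [0.996, 0.091, -0.0], [-0.0, -0.0, -1.0]]
wrist_force: [-1.3, 0.7, 3.1]
gripper_width: 0.544
```

```bash
python3 - <<'E'
from h import *
for i in range(4): cam("top"); print(r.sense()["wrist_force"])
go((423.3,-296.6,28),95.2)
E
```

```text
[-1.20854228  1.30158982  3.74940512]
[-1.22792378  1.84393069  4.1854526 ]
[-1.39155296  1.72882565  4.65557184]
[-1.33561861  1.64443895  5.62107666]
t 6.95 p [ 424.1 -296.1   28. ] jaw 95.22 tilt [ 0.0001 -0.0001] F [-1.3  1.6  5.6] w 47.4
cm, tool axes now: [-0.04 -0.08 -0.  ]
after turn wz 0.02 : [-0.04 -0.08 -0.  ] fix rotvec [0.   0.01 0.02]
```

Request:
move_arm(series=[[[0,0,0,0,0,0,0.2],[0,0,0,0,0,0,0.4],[0,0,0,0,0,0,0.5],[0,0,0,0,0,0,0.5],[0,0,-1,0,0,0,0.5],[0,0,-2.5,0,0,0,0.5],[0,0,-3,0,0,0,1],[0,0,-3.7,0,0,0,1],[0,0,0,0,0,0,1]]])

```text
time_s: 8.07
tcp_pos: [0.4262, -0.297, 0.1334]
ee_rot: [[-0.092, 0.996, 0.008], [0.996, 0.092, -0.003], [-0.004, 0.007, -1.0]]
wrist_force: [-0.5, -0.7, -0.9]
gripper_width: 0.972
```

```bash
python3 - <<'E'
from h import *
go((577.5,114,130),95.2)
c=cam("scene")[0];crop(c,150,110,290,210,5,"a4.png",1.5)
E
```

```text
t 8.07 p [ 426.2 -297.   133.4] jaw 95.25 tilt [ 0.0076 -0.0031] F [-0.5 -0.7 -0.9] w 84.5
cm, tool axes now: [39.54 18.82  0.32]
after turn wz 0.05 : [39.56 18.79  0.34] fix rotvec [0.42 0.22 0.05]
```

View pics/a4.png

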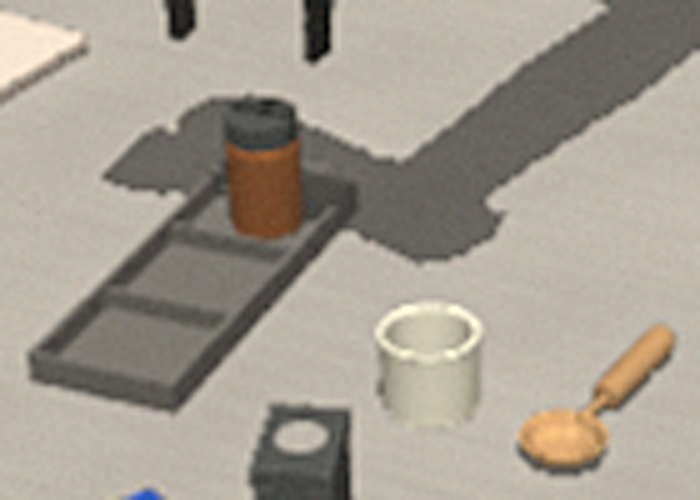

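Request:
move_arm(series=[[[3.95,1.88,0,0,0,0,1],[3.95,1.88,0,0,0,0,1],[3.95,1.88,0,0,0,0,1],[3.95,1.88,0,0,0,0,1],[3.95,1.88,0,0,0,0,1],[3.95,1.88,0,0,0,0,1],[3.95,1.88,0,0,0,0,1],[3.95,1.88,0,0,0,0,1],[3.95,1.88,0,0,0,0,1],[3.95,1.88,0,0,0,0,1],[0,0,0,0,0,0,1],[0,0,0,0,0,0,1]]])

```text
time_s: 9.62
tcp_pos: [0.5744, 0.114, 0.1285]
ee_rot: [[-0.091, 0.996, -0.003], [0.996, 0.091, -0.001], [-0.001, -0.003, -1.0]]
wrist_force: [-0.0, -0.2, 0.2]
gripper_width: 0.998
```

```bash
python3 - <<'E'
from h import *
go((577.5,114,24),95.2)
c=cam("scene")[0];crop(c,230,110,390,230,5,"a5.png",1.5)
E
```

```text
t 9.62 p [574.4 114.  128.5] jaw 95.22 tilt [-0.0025 -0.0009] F [-0.  -0.2  0.2] w 86.8
cm, tool axes now: [-0.02  0.33 10.44]
after turn wz 0.02 : [-0.03  0.31 10.45] fix rotvec [-0.15  0.04  0.02]
```

View pics/a5.png

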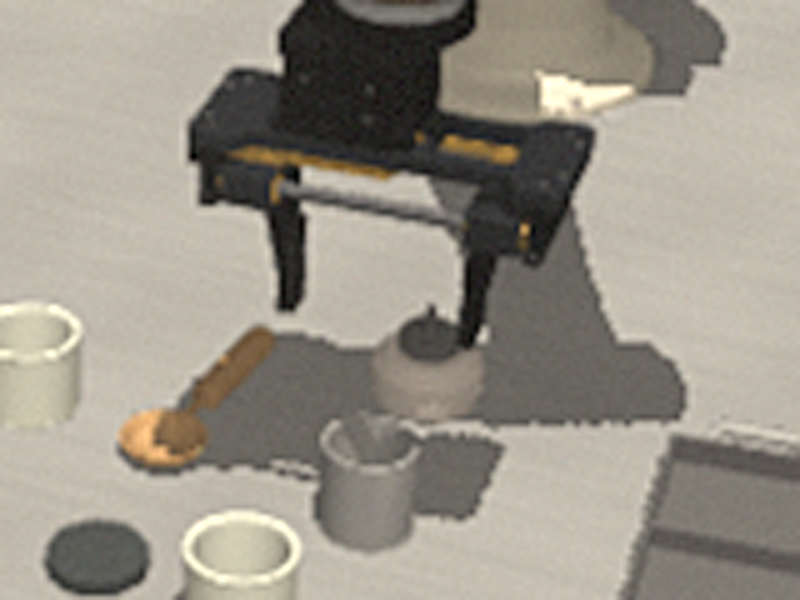

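Request:
move_arm(series=[[[0,0.3,2.0,0,0,0,1],[0,0,2.5,0,0,0,1],[0,0,2.5,0,0,0,1],[0,0,2.3,0,0,0,1],[0,0,1.3,0,0,0,1],[0,0,0,0,0,0,0.4],[0,0,0,0,0,0,0],[0,0,0,0,0,0,-0.5],[0,0,0,0,0,0,-1],[0,0,0,0,0,0,-1],[0,0,0,0,0,0,-1]]])

```text
time_s: 11.05
tcp_pos: [0.5787, 0.1149, 0.0241]
ee_rot: [[-0.091, 0.996, 0.001], [0.996, 0.091, 0.0], [0.0, 0.001, -1.0]]
wrist_force: [-0.6, 0.1, 4.4]
gripper_width: 0.595
```

```bash
python3 - <<'E'
from h import *
go((507,-289,135),95.2)
c=cam("scene")[0];crop(c,230,110,390,230,5,"a6.png",1.5)
E
```

```text
t 11.05 p [578.7 114.9  24.1] jaw 95.23 tilt [0.0008 0.0003] F [-0.6  0.1  4.4] w 51.8
cm, tool axes now: [-39.56 -10.81 -11.1 ]
after turn wz 0.03 : [-39.57 -10.8  -11.09] fix rotvec [ 0.05 -0.01  0.03]
```

View pics/a6.png

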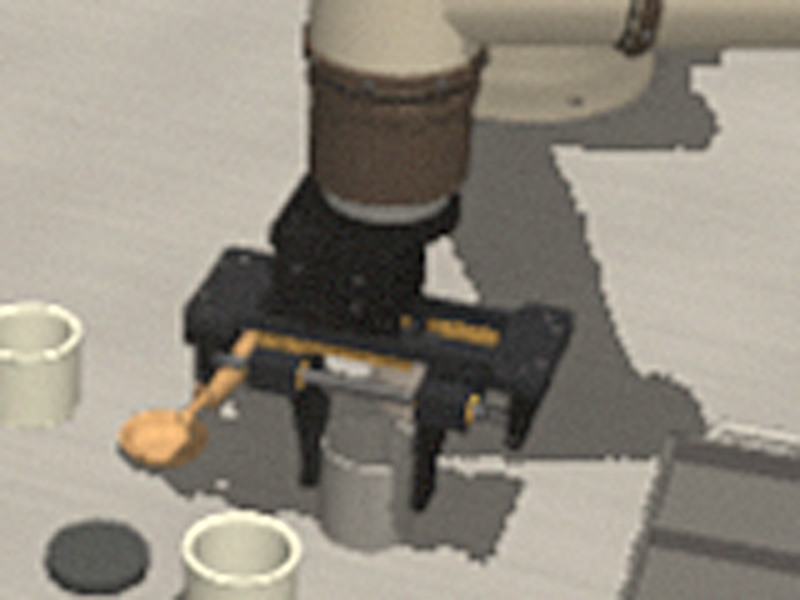

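Request:
move_arm(series=[[[0,0,-1.6,0,0,0,-1],[0,0,-3,0,0,0,-1],[0,0,-3,0,0,0,-1],[-1.8,-0.5,-3.5,0,0,0,-1],[-4.2,-1.15,0,0,0,0,-1],[-4.2,-1.15,0,0,0,0,-1],[-4.2,-1.15,0,0,0,0,-1],[-4.2,-1.15,0,0,0,0,-1],[-4.2,-1.15,0,0,0,0,-1],[-4.2,-1.15,0,0,0,0,-1],[-4.2,-1.15,0,0,0,0,-1],[-4.2,-1.15,0,0,0,0,-1]]])

```text
time_s: 12.6
tcp_pos: [0.5134, -0.2481, 0.1352]
ee_rot: [[-0.091, 0.996, 0.0], [0.996, 0.091, -0.0], [-0.0, 0.0, -1.0]]
wrist_force: [0.9, -0.0, -0.3]
gripper_width: 0.596
```

Request:
move_arm(series=[[[-2.4,-0.6,0,0,0,0,-1],[-1.8,-0.5,0,0,0,0,-1],[0,0,0,0,0,0,-1],[0,0,0,0,0,0,-1]]])

```text
time_s: 13.1
tcp_pos: [0.5068, -0.289, 0.1346]
ee_rot: [[-0.091, 0.996, -0.0], [0.996, 0.091, 0.0], [0.0, -0.0, -1.0]]
wrist_force: [-0.0, 0.5, -1.1]
gripper_width: 0.596
```

```bash
python3 - <<'E'
from h import *
go((507,-289,28),95.2)
c=cam("scene")[0];crop(c,120,60,300,210,4,"a7.png",1.5)
E
```

```text
t 13.1 p [ 506.8 -289.   134.6] jaw 95.24 tilt [-0.0001  0.0003] F [-0.   0.5 -1.1] w 51.8
cm, tool axes now: [-1.000e-02  2.000e-02  1.066e+01]
after turn wz 0.04 : [-0.    0.02 10.66] fix rotvec [-0.   -0.02  0.04]
```

View pics/a7.png

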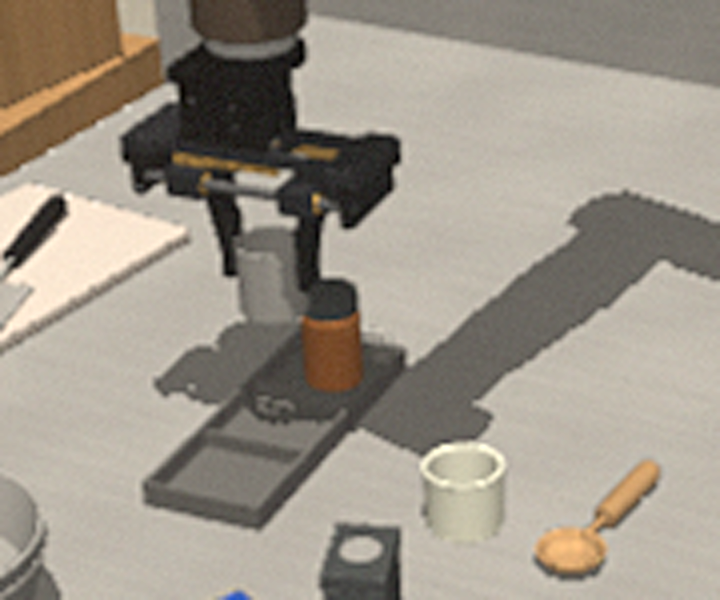

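```bash
python3 - <<'E'
from h import *
c,*S=cam("scene");c2,*T=cam("top")
for P in [(.424,-.296,.004),(.424,-.296,.084),(.507,-.289,.11),(.507,-.289,.165),(.507,-.289,.004),(.507,-.25,.135)]:
    a=proj(*S,P);print(P,np.round(a),"crop",np.round((a-[120,60])*4),"top",np.round(proj(*T,P)))
crop(c2,310,170,400,320,4,"a8.png",1.5)
E
```

```text
(0.424, -0.296, 0.004) [202. 155.] crop [330. 378.] top [358. 273.]
(0.424, -0.296, 0.084) [201. 133.] crop [323. 290.] top [367. 275.]
(0.507, -0.289, 0.11) [188. 137.] crop [271. 307.] top [367. 241.]
(0.507, -0.289, 0.165) [186. 120.] crop [265. 241.] top [375. 240.]
(0.507, -0.289, 0.004) [190. 167.] crop [282. 428.] top [354. 242.]
(0.507, -0.25, 0.135) [198. 132.] crop [313. 288.] top [354. 240.]
```

View pics/a8.png

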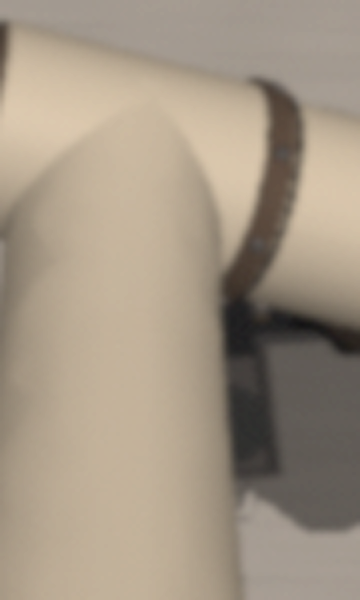

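```bash
python3 - <<'E'
from h import *
c,*S=cam("scene")
for P in [(.439,-.116,.0),(.439,-.116,.08)]:
    a=proj(*S,P);print(np.round(a,1))
crop(c,175,115,225,175,10,"a9.png",1.6)
for P in [(.424,-.296,.004),(.424,-.296,.084)]:
    print((proj(*S,P)-[175,115])*10)
E
```

```text
[249.8 170.7]
[249.5 148.1]
[274.55858453 395.88544729]
[258.72019867 175.94194938]
```

View pics/a9.png

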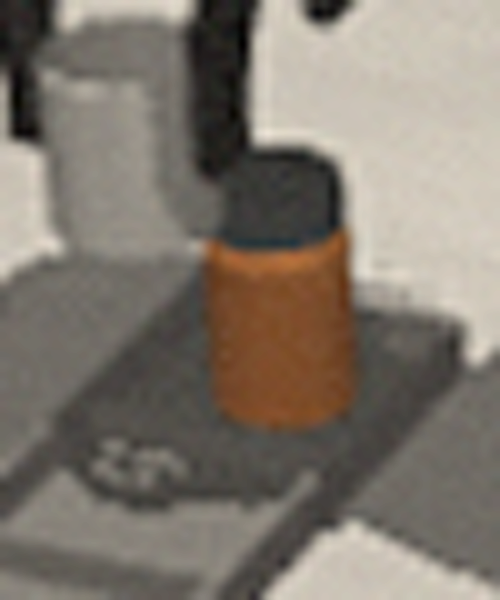

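Request:
move_arm(series=[[[0,0,1.5,0,0,0,-1],[0,0,2.5,0,0,0,-1],[0,0,2.5,0,0,0,-1],[0,0,1.9,0,0,0,-1],[0,0,1.0,0,0,0,-1],[0,0,0.4,0,0,0,-1],[0,0,0.3,0,0,0,-1],[0,0,0.2,0,0,0,-1],[0,0,0,0,0,0,-1],[0,0,0.1,0,0,0,-1],[0,0,0.1,0,0,0,-1],[0,0,0,0,0,0,-1]]])

```text
time_s: 14.8
tcp_pos: [0.5067, -0.2895, 0.0295]
ee_rot: [[-0.091, 0.996, -0.0], [0.996, 0.091, 0.0], [0.0, -0.0, -1.0]]
wrist_force: [0.4, -0.0, -1.0]
gripper_width: 0.6
```

```bash
python3 - <<'E'
from h import *
for i in range(2): cam("top"); print(r.sense()["wrist_force"])
go((507,-289,28),95.2)
c=cam("scene")[0];crop(c,140,90,260,190,6,"a10.png",1.5)
E
```

```text
[-0.20738318 -0.31543064 -0.89914115]
[ 0.54434713 -0.26383843 -0.69973714]
t 14.9 p [ 506.8 -289.6   29.6] jaw 95.21 tilt [ 0. -0.] F [ 0.5 -0.3 -0.7] w 51.7
cm, tool axes now: [0.05 0.02 0.16]
after turn wz 0.01 : [0.05 0.02 0.16] fix rotvec [0.   0.   0.01]
```

View pics/a10.png

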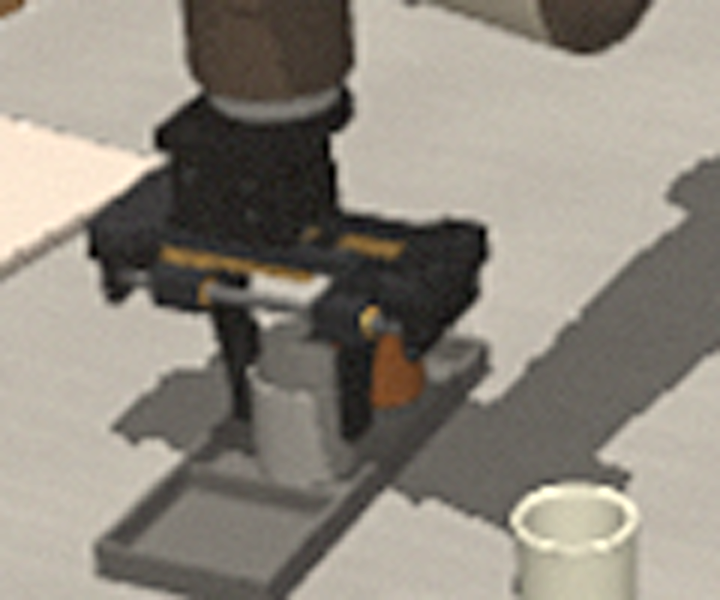

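Request:
move_arm(series=[[[0,0,0.1,0,0,0,-1],[0,0,0.1,0,0,0,-1],[0,0,0,0,0,0,-1],[0,0,0,0,0,0,-1]]])

```text
time_s: 15.45
tcp_pos: [0.5069, -0.2896, 0.0282]
ee_rot: [[-0.091, 0.996, 0.0], [0.996, 0.091, -0.0], [-0.0, 0.0, -1.0]]
wrist_force: [-1.3, 1.5, 6.0]
gripper_width: 0.596
```

```bash
python3 - <<'E'
from h import *
for i in range(2): cam("top"); print(r.sense()["wrist_force"])
go((507,-289,28),95.2)
E
```

```text
[-1.51367277  1.02079902  4.33723263]
[-1.83982022  1.01414451  4.98912034]
t 15.55 p [ 506.8 -289.6   28.1] jaw 95.22 tilt [ 0.0002 -0.0002] F [-1.8  1.   5. ] w 51.9
cm, tool axes now: [0.06 0.02 0.01]
after turn wz 0.02 : [0.06 0.02 0.01] fix rotvec [0.01 0.01 0.02]
```

Request:
move_arm(series=[[[0,0,0,0,0,0,0.3],[0,0,0,0,0,0,0.45],[0,0,0,0,0,0,0.55],[0,0,0,0,0,0,0.55],[0,0,-1,0,0,0,0.55],[0,0,-2.5,0,0,0,0.55],[0,0,-3,0,0,0,1],[0,0,-3.7,0,0,0,1],[0,0,0,0,0,0,1]]])

```text
time_s: 16.68
tcp_pos: [0.5091, -0.2904, 0.1339]
ee_rot: [[-0.092, 0.996, 0.008], [0.996, 0.092, -0.003], [-0.004, 0.008, -1.0]]
wrist_force: [0.5, -0.6, 1.2]
gripper_width: 0.976
```

```bash
python3 - <<'E'
from h import *
go((554,-105,130),95.2)
c=cam("scene")[0];crop(c,140,90,260,190,6,"a11.png",1.5)
E
```

```text
t 16.68 p [ 509.1 -290.4  133.9] jaw 95.25 tilt [ 0.0081 -0.0029] F [ 0.5 -0.6  1.2] w 84.9
cm, tool axes now: [18.05  6.16  0.37]
after turn wz 0.05 : [18.06  6.15  0.39] fix rotvec [0.45 0.21 0.05]
```

View pics/a11.png

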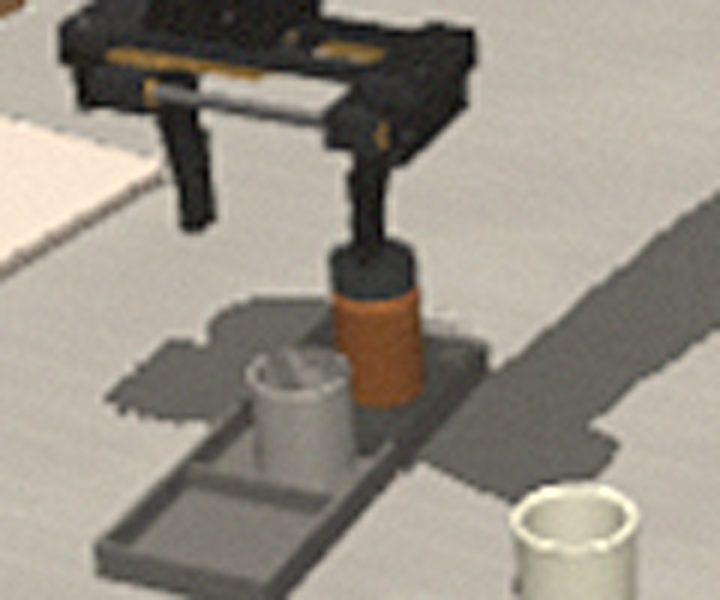

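Request:
move_arm(series=[[[2.4,0.9,0,0,0,0,1],[4,1.4,0,0,0,0,1],[4,1.4,0,0,0,0,1],[4,1.4,0,0,0,0,1],[2.6,0.9,0,0,0,0,1],[1,0.3,0,0,0,0,1],[0,0,0,0,0,0,1],[0,0,0,0,0,0,1]]])

```text
time_s: 17.73
tcp_pos: [0.5527, -0.1054, 0.1292]
ee_rot: [[-0.09, 0.996, -0.001], [0.996, 0.09, -0.0], [-0.0, -0.001, -1.0]]
wrist_force: [-0.5, -0.2, -0.5]
gripper_width: 1.0
```

```bash
python3 - <<'E'
from h import *
go((554,-105,23),95.2)
c=cam("scene")[0];crop(c,170,90,320,210,5,"a12.png",1.5)
E
```

```text
t 17.73 p [ 552.7 -105.4  129.2] jaw 95.16 tilt [-0.0008 -0.0001] F [-0.5 -0.2 -0.5] w 87.0
cm, tool axes now: [ 0.02  0.14 10.62]
after turn wz -0.04 : [ 0.02  0.13 10.62] fix rotvec [-0.05  0.   -0.04]
```

View pics/a12.png

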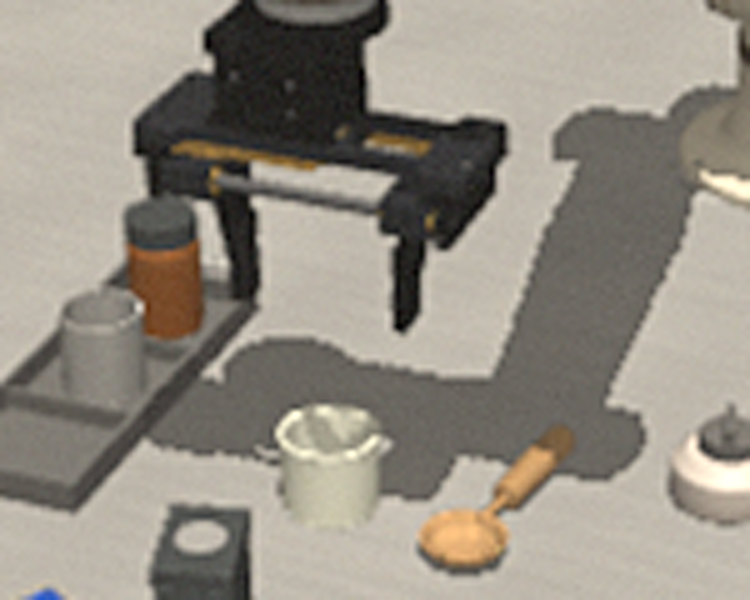

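Request:
move_arm(series=[[[0,0.1,2.0,0,0,0,1],[0,0,2.5,0,0,0,1],[0,0,2.5,0,0,0,1],[0,0,2.3,0,0,0,1],[0,0,1.4,0,0,0,1],[0,0,0,0,0,0,0.6],[0,0,0,0,0,0,0.3],[0,0,0,0,0,0,-0.3],[0,0,0,0,0,0,-1],[0,0,0,0,0,0,-1],[0,0,0,0,0,0,-1]]])

```text
time_s: 19.15
tcp_pos: [0.5546, -0.1045, 0.0233]
ee_rot: [[-0.091, 0.996, 0.001], [0.996, 0.091, -0.0], [-0.0, 0.001, -1.0]]
wrist_force: [-1.1, 0.1, 4.3]
gripper_width: 0.646
```

```bash
python3 - <<'E'
from h import *
go((590.7,-281.4,130),95.2)
c=cam("scene")[0];crop(c,170,90,320,210,5,"a13.png",1.5)
E
```

```text
t 19.15 p [ 554.6 -104.5   23.3] jaw 95.23 tilt [ 0.0012 -0.0001] F [-1.1  0.1  4.3] w 56.2
cm, tool axes now: [-17.95   1.99 -10.67]
after turn wz 0.03 : [-17.95   1.99 -10.67] fix rotvec [0.07 0.01 0.03]
```

View pics/a13.png

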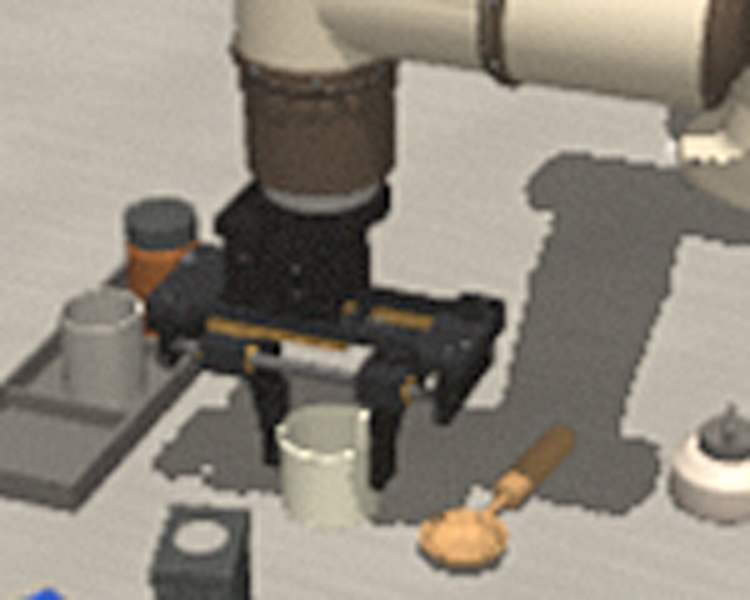

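Request:
move_arm(series=[[[0,0,-1,0,0,0,-1],[0,0,-2.4,0,0,0,-1],[0,0,-3.2,0,0,0,-1],[0,0,-3.2,0,0,0,-1],[0,0,-0.9,0,0,0,-1],[0,0,0,0,0,0,-1]]])

```text
time_s: 19.95
tcp_pos: [0.5538, -0.1043, 0.1292]
ee_rot: [[-0.091, 0.996, -0.0], [0.996, 0.091, 0.001], [0.001, -0.0, -1.0]]
wrist_force: [0.6, 0.3, -2.5]
gripper_width: 0.652
```

```bash
python3 - <<'E'
from h import *
go((590.7,-281.4,130),95.2)
c=cam("scene")[0];crop(c,170,70,320,190,5,"a14.png",1.5)
E
```

```text
t 19.95 p [ 553.8 -104.3  129.2] jaw 95.19 tilt [-0.0003  0.0006] F [ 0.6  0.3 -2.5] w 56.7
cm, tool axes now: [-17.97   2.08  -0.09]
after turn wz -0.01 : [-17.97   2.07  -0.08] fix rotvec [-0.01 -0.03 -0.01]
```

View pics/a14.png

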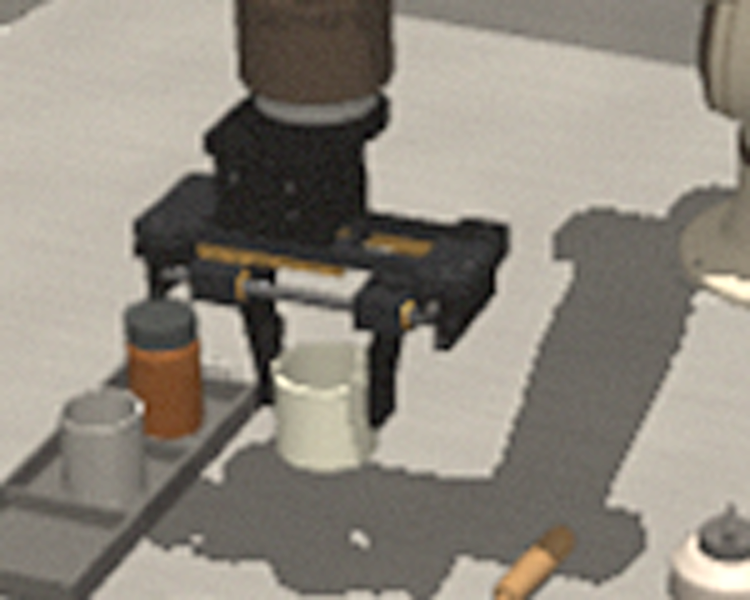

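Request:
move_arm(series=[[[-2,0.2,0,0,0,0,-1],[-3.5,0.4,0,0,0,0,-1],[-3.5,0.4,0,0,0,0,-1],[-3.5,0.4,0,0,0,0,-1],[-3.5,0.4,0,0,0,0,-1],[-2,0.25,0,0,0,0,-1],[0,0,0,0,0,0,-1],[0,0,0,0,0,0,-1]]])

```text
time_s: 21.0
tcp_pos: [0.5905, -0.2814, 0.1289]
ee_rot: [[-0.091, 0.996, -0.001], [0.996, 0.091, 0.001], [0.001, -0.001, -1.0]]
wrist_force: [0.3, -0.3, -2.1]
gripper_width: 0.646
```

```bash
python3 - <<'E'
from h import *
go((590.7,-281.4,27.5),95.2)
E
```

```text
t 21.0 p [ 590.5 -281.4  128.9] jaw 95.22 tilt [-0.0013  0.0006] F [ 0.3 -0.3 -2.1] w 56.2
cm, tool axes now: [-1.000e-02  3.000e-02  1.014e+01]
after turn wz 0.02 : [-0.    0.02 10.14] fix rotvec [-0.07 -0.04  0.02]
```

Request:
move_arm(series=[[[0,0,1.5,0,0,0,-1],[0,0,2.5,0,0,0,-1],[0,0,2.5,0,0,0,-1],[0,0,1.6,0,0,0,-1],[0,0,0.9,0,0,0,-1],[0,0,0.4,0,0,0,-1],[0,0,0.3,0,0,0,-1],[0,0,0.2,0,0,0,-1],[0,0,0,0,0,0,-1],[0,0,0.1,0,0,0,-1],[0,0,0,0,0,0,-1]]])

```text
time_s: 22.38
tcp_pos: [0.591, -0.2819, 0.0296]
ee_rot: [[-0.091, 0.996, 0.0], [0.996, 0.091, 0.0], [0.0, 0.0, -1.0]]
wrist_force: [-0.4, -0.2, -2.6]
gripper_width: 0.643
```

```bash
python3 - <<'E'
from h import *
go((590.7,-281.4,27.5),95.2)
c=cam("scene")[0];crop(c,130,90,260,200,6,"a15.png",1.5)
E
```

```text
t 22.38 p [ 591.  -281.9   29.6] jaw 95.21 tilt [0.0001 0.    ] F [-0.4 -0.2 -2.6] w 56.0
cm, tool axes now: [ 0.05 -0.02  0.21]
after turn wz 0.01 : [ 0.05 -0.02  0.21] fix rotvec [ 0.01 -0.    0.01]
```

View pics/a15.png

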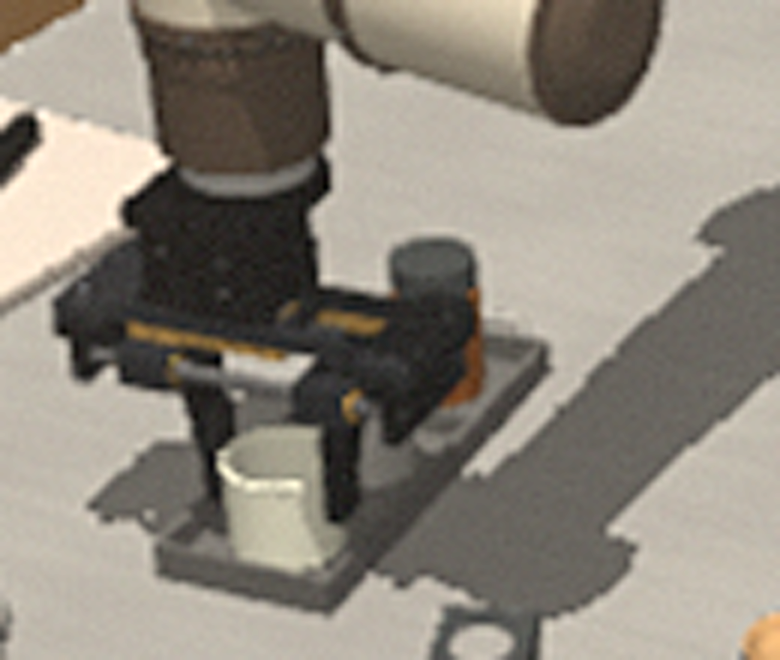

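Request:
move_arm(series=[[[0,0,0.1,0,0,0,-1],[0,0,0.1,0,0,0,-1],[0,0,0.05,0,0,0,-1],[0,0,0,0,0,0,-1],[0,0,0,0,0,0,-1]]])

```text
time_s: 23.05
tcp_pos: [0.5909, -0.2819, 0.0274]
ee_rot: [[-0.091, 0.996, 0.0], [0.996, 0.091, -0.0], [-0.0, 0.0, -1.0]]
wrist_force: [-0.8, 0.4, 1.2]
gripper_width: 0.648
```

```bash
python3 - <<'E'
from h import *
go((590.7,-281.4,27.5),95.2)
E
```

```text
t 23.05 p [ 590.9 -281.9   27.4] jaw 95.22 tilt [ 0.0001 -0.0001] F [-0.8  0.4  1.2] w 56.4
cm, tool axes now: [ 0.05 -0.02 -0.01]
after turn wz 0.02 : [ 0.05 -0.02 -0.01] fix rotvec [0.   0.01 0.02]
```

Request:
move_arm(series=[[[0,0,0,0,0,0,0.35],[0,0,0,0,0,0,0.5],[0,0,0,0,0,0,0.6],[0,0,0,0,0,0,0.6],[0,0,-1,0,0,0,0.6],[0,0,-2.5,0,0,0,0.6],[0,0,-3,0,0,0,1],[0,0,-3.8,0,0,0,1],[0,0,0,0,0,-8,1],[0,0,0,0,0,-7.7,1],[0,0,0,0,0,0,1]]])

```text
time_s: 24.42
tcp_pos: [0.5911, -0.2819, 0.1309]
ee_rot: [[-0.356, 0.935, 0.001], [0.935, 0.356, -0.0], [-0.001, 0.001, -1.0]]
wrist_force: [-0.5, -0.2, -0.8]
gripper_width: 0.999
```

```bash
python3 - <<'E'
from h import *
go((696,-103,130),110.9)
c=cam("scene")[0];crop(c,130,90,260,200,6,"a16.png",1.5)
E
```

```text
t 24.43 p [ 591.1 -281.9  130.9] jaw 110.83 tilt [ 0.0011 -0.0003] F [-0.5 -0.2 -0.8] w 87.0
cm, tool axes now: [13.   16.17  0.1 ]
after turn wz -0.07 : [12.97 16.18  0.09] fix rotvec [ 0.05  0.04 -0.07]
```

View pics/a16.png

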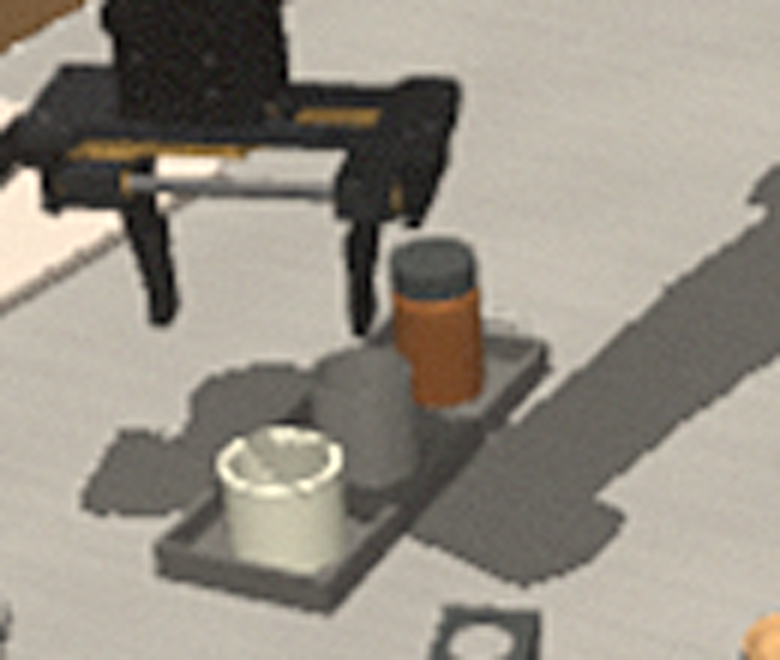

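Request:
move_arm(series=[[[1.5,1.8,0,0,0,0,1],[2.6,3.2,0,0,0,0,1],[2.6,3.2,0,0,0,0,1],[2.6,3.2,0,0,0,0,1],[2.3,3.0,0,0,0,0,1],[1.4,1.8,0,0,0,0,1],[0,0,0,0,0,0,1],[0,0,0,0,0,0,1]]])

```text
time_s: 25.48
tcp_pos: [0.6954, -0.103, 0.1299]
ee_rot: [[-0.356, 0.934, -0.001], [0.934, 0.356, -0.0], [0.0, -0.001, -1.0]]
wrist_force: [-0.4, -0.2, 0.2]
gripper_width: 1.002
```

```bash
python3 - <<'E'
from h import *
go((696,-103,23),110.9)
c=cam("scene")[0];crop(c,130,110,280,240,5,"a17.png",1.5)
E
```

```text
t 25.48 p [ 695.4 -103.   129.9] jaw 110.87 tilt [-0.0008 -0.0001] F [-0.4 -0.2  0.2] w 87.1
cm, tool axes now: [-0.02  0.06 10.69]
after turn wz -0.03 : [-0.02  0.05 10.69] fix rotvec [-0.04 -0.01 -0.03]
```

View pics/a17.png

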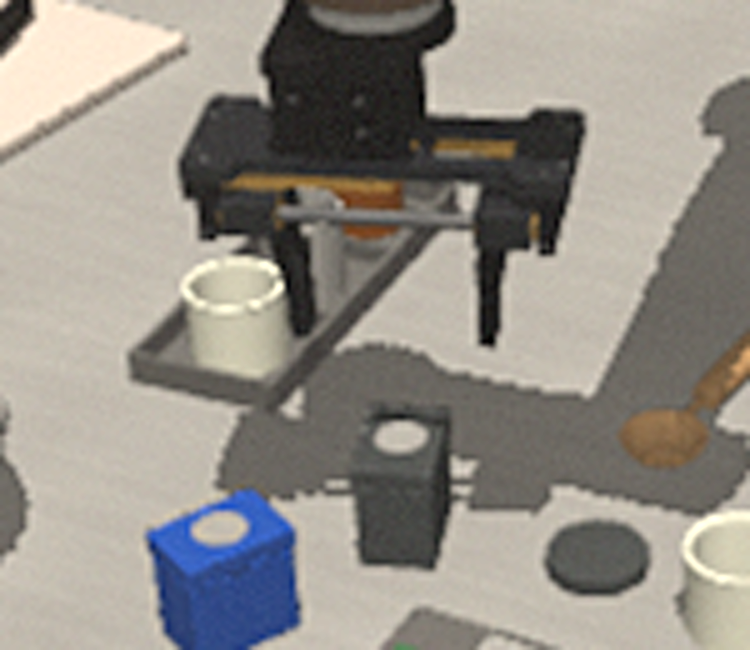

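Request:
move_arm(series=[[[0,0,2.0,0,0,0,1],[0,0,2.5,0,0,0,1],[0,0,2.5,0,0,0,1],[0,0,2.3,0,0,0,1],[0,0,1.5,0,0,0,1],[0,0,0,0,0,0,0.4],[0,0,0,0,0,0,0],[0,0,0,0,0,0,-0.3],[0,0,0,0,0,0,-0.6],[0,0,0,0,0,0,-1],[0,0,0,0,0,0,-1],[0,0,0,0,0,0,-1]]])

```text
time_s: 27.02
tcp_pos: [0.6962, -0.1027, 0.0225]
ee_rot: [[-0.357, 0.934, 0.001], [0.934, 0.357, -0.0], [-0.0, 0.001, -1.0]]
wrist_force: [0.3, -0.0, 1.1]
gripper_width: 0.5
```

```bash
python3 - <<'E'
from h import *
go((484.3,294.9,130),97)
c=cam("scene")[0];crop(c,130,110,280,240,5,"a18.png",1.5)
E
```

```text
t 27.02 p [ 696.2 -102.7   22.5] jaw 110.92 tilt [ 0.0008 -0.0002] F [ 0.3 -0.   1.1] w 43.5
cm, tool axes now: [ 44.7   -5.59 -10.77]
after turn wz 13.92 : [ 42.04 -16.19 -10.75] fix rotvec [ 0.04  0.02 13.92]
```

View pics/a18.png

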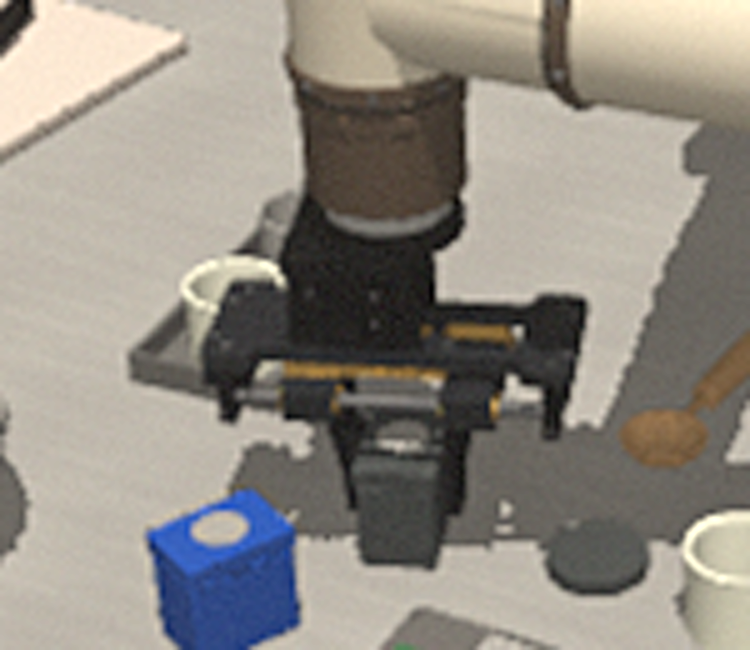

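Request:
move_arm(series=[[[0,0,0,0,0,0,0.1],[0,0,0,0,0,0,0.2],[0,0,0,0,0,0,0.25],[0,0,0.3,0,0,0,0.25],[0,0,0.3,0,0,0,0.25],[0,0,0,0,0,0,0.25],[0,0,0,0,0,0,0],[0,0,0,0,0,0,-0.3],[0,0,0,0,0,0,-0.6],[0,0,0,0,0,0,-1],[0,0,0,0,0,0,-1],[0,0,0,0,0,0,-1]]])

```text
time_s: 28.58
tcp_pos: [0.6961, -0.1028, 0.0163]
ee_rot: [[-0.357, 0.934, 0.001], [0.934, 0.357, -0.0], [-0.0, 0.0, -1.0]]
wrist_force: [1.1, -1.0, 1.2]
gripper_width: 0.503
```

```bash
python3 - <<'E'
from h import *
cam("top")
go((484.3,294.9,130),97)
E
```

```text
t 28.62 p [ 696.1 -102.8   16.3] jaw 110.91 tilt [ 0.0006 -0.0002] F [ 0.7 -1.1  1.5] w 43.8
cm, tool axes now: [ 44.7   -5.59 -11.39]
after turn wz 13.91 : [ 42.05 -16.18 -11.37] fix rotvec [ 0.03  0.02 13.91]
```

Request:
move_arm(series=[[[0,0,-1,0,0,0,-1],[0,0,-2,0,0,0,-1],[0,0,-2.5,0,0,0,-1],[0,0,-3,0,0,0,-1],[0,0,-2,0,0,0,-1],[0,0,-0.8,0,0,0,-1],[0,0,0,0,0,0,-1]]])

```text
time_s: 29.5
tcp_pos: [0.696, -0.1024, 0.1299]
ee_rot: [[-0.357, 0.934, 0.001], [0.934, 0.357, 0.0], [-0.0, 0.001, -1.0]]
wrist_force: [0.6, -0.6, -2.1]
gripper_width: 0.505
```

```bash
python3 - <<'E'
from h import *
go((484.3,294.9,130),97)
c=cam("scene")[0];crop(c,130,90,280,220,5,"a19.png",1.6)
E
```

```text
t 29.5 p [ 696.  -102.4  129.9] jaw 110.92 tilt [0.0012 0.0004] F [ 0.6 -0.6 -2.1] w 44.0
cm, tool axes now: [ 4.467e+01 -5.590e+00 -2.000e-02]
after turn wz 13.92 : [ 4.201e+01 -1.617e+01 -1.000e-02] fix rotvec [ 0.07 -0.   13.92]
```

View pics/a19.png

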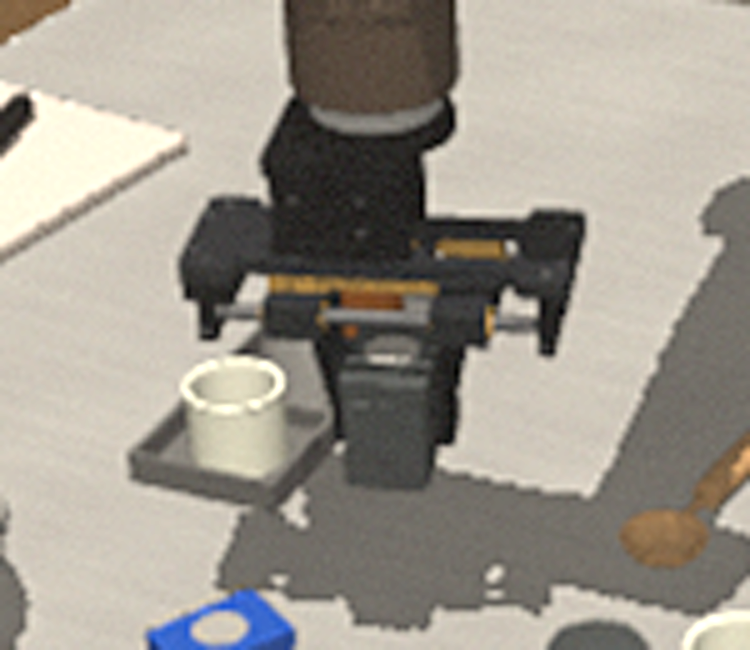

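Request:
move_arm(series=[[[0,0,0,0,0,7,-1],[0,0,0,0,0,6.9,-1],[2.5,-0.95,0,0,0,0,-1],[4.1,-1.6,0,0,0,0,-1],[4.5,-1.75,0,0,0,0,-1],[4.5,-1.75,0,0,0,0,-1],[4.5,-1.75,0,0,0,0,-1],[4.5,-1.75,0,0,0,0,-1],[4.5,-1.75,0,0,0,0,-1],[4.5,-1.75,0,0,0,0,-1],[4.5,-1.75,0,0,0,0,-1],[2.4,-0.8,0,0,0,0,-1]]])

```text
time_s: 31.05
tcp_pos: [0.4898, 0.2818, 0.128]
ee_rot: [[-0.124, 0.992, -0.002], [0.992, 0.124, -0.001], [-0.001, -0.002, -1.0]]
wrist_force: [0.1, 0.2, -1.9]
gripper_width: 0.5
```

Request:
move_arm(series=[[[1.5,-0.5,0,0,0,0,-1],[0,0,0,0,0,0,-1],[0,0,0,0,0,0,-1]]])

```text
time_s: 31.42
tcp_pos: [0.4849, 0.2937, 0.1287]
ee_rot: [[-0.121, 0.993, -0.001], [0.993, 0.121, -0.001], [-0.001, -0.001, -1.0]]
wrist_force: [0.1, 0.1, -2.0]
gripper_width: 0.505
```

```bash
python3 - <<'E'
from h import *
go((484.3,294.9,21),97)
c=cam("scene")[0];crop(c,280,90,440,240,5,"a20.png",1.6)
E
```

```text
t 31.43 p [484.9 293.7 128.7] jaw 96.96 tilt [-0.0007 -0.0007] F [ 0.1  0.1 -2. ] w 43.9
cm, tool axes now: [ 0.13 -0.04 10.77]
after turn wz -0.04 : [ 0.12 -0.05 10.77] fix rotvec [-0.04  0.04 -0.04]
```

View pics/a20.png

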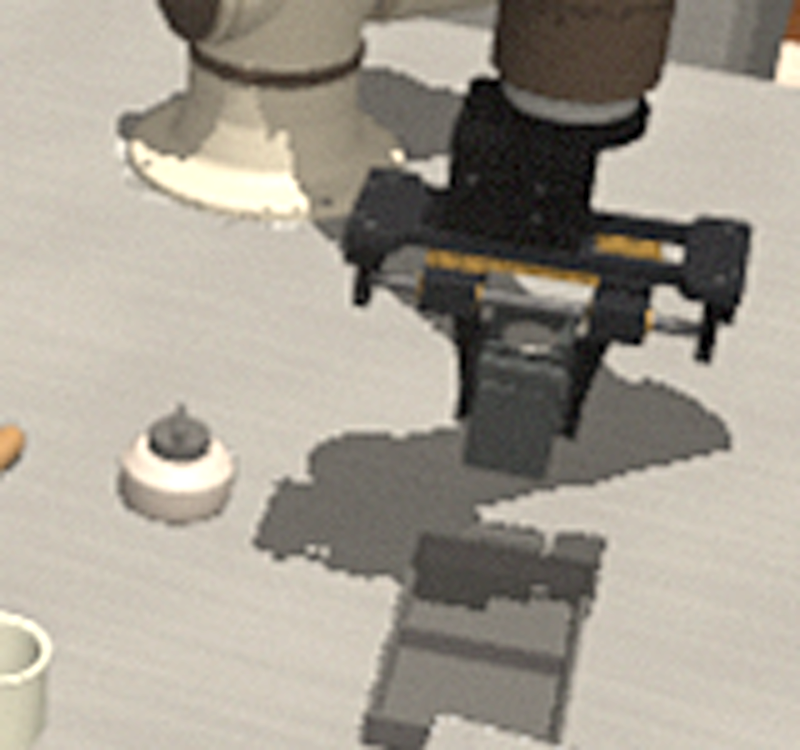

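Request:
move_arm(series=[[[0.1,0,1.5,0,0,0,-1],[0,0,2.5,0,0,0,-1],[0,0,2.5,0,0,0,-1],[0,0,1.9,0,0,0,-1],[0,0,1.0,0,0,0,-1],[0,0,0.5,0,0,0,-1],[0,0,0.3,0,0,0,-1],[0,0,0.2,0,0,0,-1],[0,0,0.1,0,0,0,-1],[0,0,0,0,0,0,-1],[0,0,0,0,0,0,-1]]])

```text
time_s: 32.85
tcp_pos: [0.4847, 0.2957, 0.0243]
ee_rot: [[-0.122, 0.993, 0.0], [0.993, 0.122, 0.0], [0.0, 0.0, -1.0]]
wrist_force: [0.2, -0.4, -2.9]
gripper_width: 0.502
```

```bash
python3 - <<'E'
from h import *
go((484.3,294.9,20.3),97)
c=cam("scene")[0];crop(c,310,120,430,240,6,"a21.png",1.6)
E
```

```text
t 32.85 p [484.7 295.7  24.3] jaw 97.02 tilt [0.0003 0.0003] F [ 0.2 -0.4 -2.9] w 43.7
cm, tool axes now: [-0.07 -0.05  0.4 ]
after turn wz 0.02 : [-0.07 -0.05  0.4 ] fix rotvec [ 0.02 -0.01  0.02]
```

View pics/a21.png

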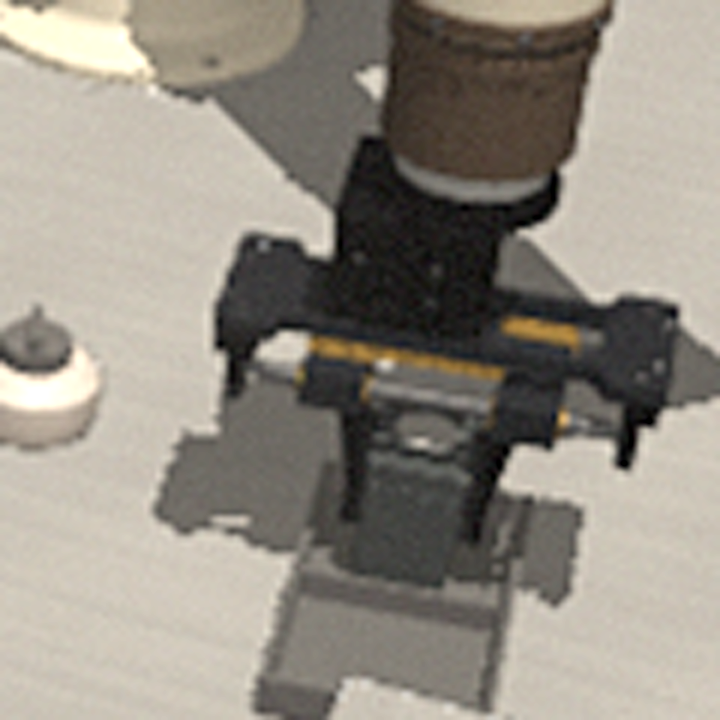

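```bash
python3 - <<'E'
from h import *
c,*S=cam("scene");crop(c,350,185,410,235,12,"a22.png",1.7)
a=np.radians(7);u=np.array([np.cos(a),np.sin(a),0]);v=np.array([-np.sin(a),np.cos(a),0])
def q(P): return np.round((proj(*S,P)-[350,185])*12)
o=np.array([.4847,.2957,.008])
for i in(1,-1):
  for j in (-1,1): print("tin base",i,j,q(o+u*.03*i+v*.021*j), "lidtop",q(o+[0,0,.065]+u*.031*i+v*.022*j))
t=np.array([.526,.300,.02])
print("div top", [q(t+v*y+u*x) for x in(-.002,.002) for y in(-.044,.044)])
print("near comp floor", [q(t+v*y+u*x-[0,0,.016]) for x in(-.082,-.002) for y in(-.044,.044)])
print("tray rim", [q(t+v*y+u*x) for x in(-.086,.086) for y in(-.048,.048)])
E
```

```text
tin base 1 -1 [211. 372.] lidtop [242. 134.]
tin base 1 1 [401. 409.] lidtop [447. 172.]
tin base -1 -1 [251. 224.] lidtop [284. -13.]
tin base -1 1 [435. 259.] lidtop [482.  22.]
div top [array([103., 332.]), array([506., 410.]), array([100., 342.]), array([504., 421.])]
near comp floor [array([154., 194.]), array([536., 266.]), array([ 95., 389.]), array([495., 468.])]
tray rim [array([148., 126.]), array([567., 204.]), array([ 14., 563.]), array([476., 659.])]
```

View pics/a22.png

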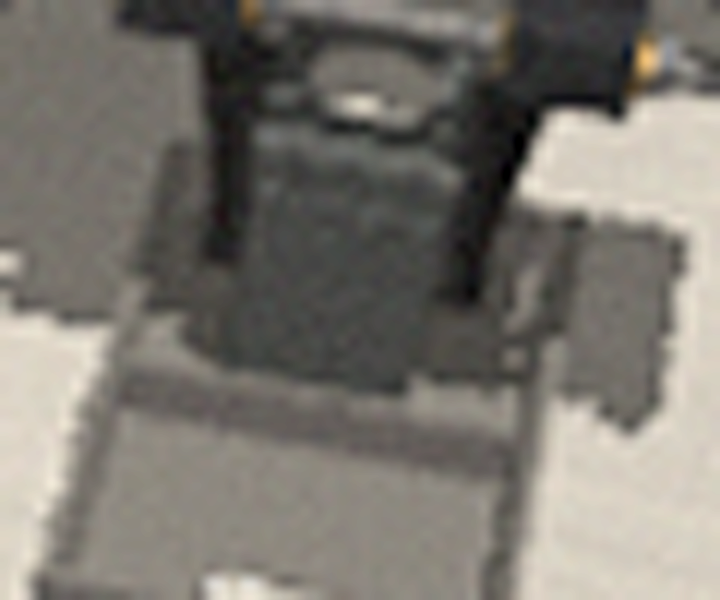

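Request:
move_arm(series=[[[0.1,0.2,0,0,0,0,-1],[0.1,0.1,0,0,0,0,-1],[0,0,0.1,0,0,0,-1],[0,0,0.1,0,0,0,-1],[0,0,0.1,0,0,0,-1],[0,0,0,0,0,0,-1],[0,0,0,0,0,0,-1]]])

```text
time_s: 33.83
tcp_pos: [0.4874, 0.298, 0.0211]
ee_rot: [[-0.122, 0.993, 0.0], [0.993, 0.122, 0.0], [0.0, 0.0, -1.0]]
wrist_force: [0.6, -0.1, -2.7]
gripper_width: 0.501
```

```bash
python3 - <<'E'
from h import *
go((487.5,298,20.3),97)
E
```

```text
t 33.83 p [487.4 298.   21.1] jaw 97.01 tilt [0. 0.] F [ 0.6 -0.1 -2.7] w 43.6
cm, tool axes now: [0.   0.01 0.08]
after turn wz 0.01 : [0.   0.01 0.08] fix rotvec [ 0.   -0.    0.01]
```

Request:
move_arm(series=[[[0,0,0.05,0,0,0,-1],[0,0,0.05,0,0,0,-1],[0,0,0.05,0,0,0,-1],[0,0,0,0,0,0,-1],[0,0,0,0,0,0,-1]]])

```text
time_s: 34.45
tcp_pos: [0.4875, 0.298, 0.0202]
ee_rot: [[-0.122, 0.992, 0.0], [0.992, 0.122, 0.0], [0.0, 0.0, -1.0]]
wrist_force: [-2.3, -2.0, 5.7]
gripper_width: 0.502
```

```bash
python3 - <<'E'
from h import *
cam("top");go((487.5,298,20.3),97)
E
```

```text
t 34.5 p [487.5 298.   20.2] jaw 97.02 tilt [0.0004 0.0002] F [-2.1 -1.6  5.5] w 43.7
cm, tool axes now: [ 0.   -0.   -0.01]
after turn wz 0.02 : [ 0.   -0.   -0.01] fix rotvec [ 0.02 -0.01  0.02]
```

Request:
move_arm(series=[[[0,0,0,0,0,0,0.1],[0,0,0,0,0,0,0.15],[0,0,0,0,0,0,0.2],[0,0,0,0,0,0,0.2],[0,0,-0.6,0,0,0,0.2],[0,0,-1.5,0,0,0,0.2],[0,0,-3,0,0,0,0.2],[0,0,-3.5,0,0,0,0.6],[0,0,-2.4,0,0,0,1],[0,0,0,0,0,0,1],[0,0,0,0,0,0,1]]])

```text
time_s: 35.88
tcp_pos: [0.4869, 0.2976, 0.1294]
ee_rot: [[-0.122, 0.993, -0.001], [0.993, 0.122, -0.0], [-0.0, -0.001, -1.0]]
wrist_force: [-0.2, 0.1, -0.4]
gripper_width: 0.951
```

```bash
python3 - <<'E'
from h import *
go((686.5,88.5,130),97)
c=cam("scene")[0];crop(c,310,120,430,240,6,"a23.png",1.6)
E
```

```text
t 35.88 p [486.9 297.6 129.4] jaw 97.0 tilt [-0.0007 -0.0001] F [-0.2  0.1 -0.4] w 82.8
cm, tool axes now: [-23.19  17.26  -0.08]
after turn wz -0.0 : [-23.19  17.26  -0.06] fix rotvec [-0.04  0.   -0.  ]
```

View pics/a23.png

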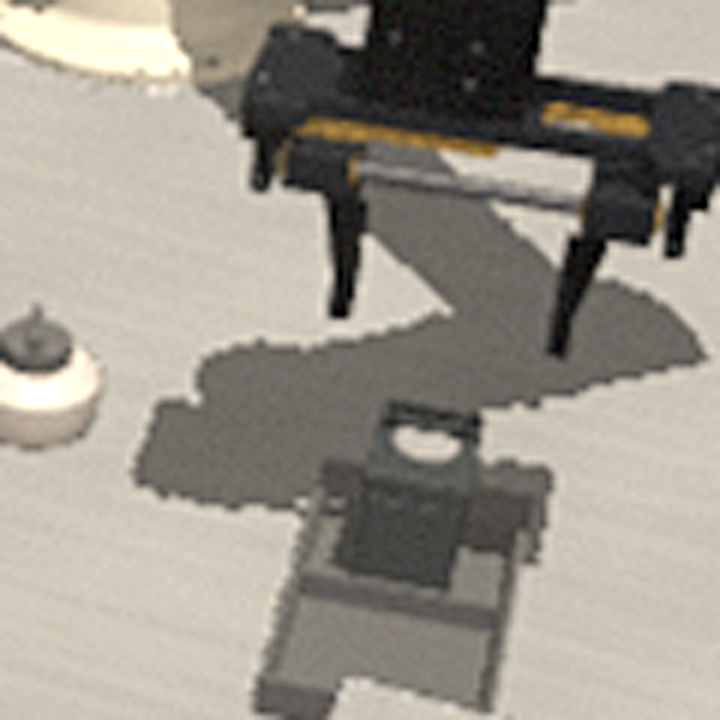

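Request:
move_arm(series=[[[-1.8,1.3,0,0,0,0,1],[-3.5,2.6,0,0,0,0,1],[-4,3,0,0,0,0,1],[-4,3,0,0,0,0,1],[-4,3,0,0,0,0,1],[-3.7,2.7,0,0,0,0,1],[-2.2,1.7,0,0,0,0,1],[0,0,0,0,0,0,1],[0,0,0,0,0,0,1]]])

```text
time_s: 37.05
tcp_pos: [0.6866, 0.0889, 0.1283]
ee_rot: [[-0.122, 0.993, -0.002], [0.993, 0.122, -0.0], [-0.0, -0.002, -1.0]]
wrist_force: [-0.4, 0.4, -0.8]
gripper_width: 1.002
```

```bash
python3 - <<'E'
from h import *
go((686.5,88.5,23),97)
c=cam("scene")[0];crop(c,220,120,360,250,5,"a24.png",1.6)
E
```

```text
t 37.05 p [686.6  88.9 128.3] jaw 97.01 tilt [-0.0024 -0.0005] F [-0.4  0.4 -0.8] w 87.1
cm, tool axes now: [-4.000e-02  1.000e-02  1.053e+01]
after turn wz 0.01 : [-4.000e-02 -1.000e-02  1.053e+01] fix rotvec [-0.14  0.01  0.01]
```

View pics/a24.png

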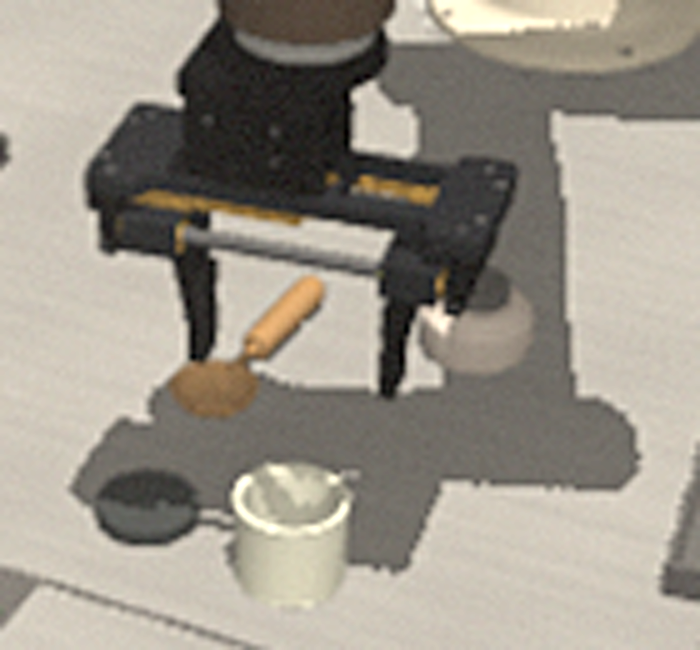

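Request:
move_arm(series=[[[0,0,2.0,0,0,0,1],[0,0,2.5,0,0,0,1],[0,0,2.5,0,0,0,1],[0,0,2.3,0,0,0,1],[0,0,1.3,0,0,0,1],[0,0,0,0,0,0,0.6],[0,0,0,0,0,0,0.3],[0,0,0,0,0,0,-0.3],[0,0,0,0,0,0,-1],[0,0,0,0,0,0,-1],[0,0,0,0,0,0,-1]]])

```text
time_s: 38.48
tcp_pos: [0.6879, 0.0889, 0.0245]
ee_rot: [[-0.122, 0.992, 0.001], [0.992, 0.122, 0.0], [0.0, 0.001, -1.0]]
wrist_force: [-1.7, 0.8, 4.3]
gripper_width: 0.648
```

```bash
python3 - <<'E'
from h import *
go((571.5,308.5,23),97)
E
```

```text
t 38.48 p [687.9  88.9  24.5] jaw 97.02 tilt [0.0014 0.0003] F [-1.7  0.8  4.3] w 56.4
cm, tool axes now: [23.22 -8.87  0.14]
after turn wz 0.02 : [23.22 -8.88  0.15] fix rotvec [ 0.08 -0.    0.02]
```

Request:
move_arm(series=[[[0,0,-1,0,0,0,-1],[0,0,-2.4,0,0,0,-1],[0,0,-3.2,0,0,0,-1],[0,0,-3.2,0,0,0,-1],[0,0,-0.8,0,0,0,-1],[2.2,-0.8,0,0,0,0,-1],[4.2,-1.6,0,0,0,0,-1],[4.8,-1.9,0,0,0,0,-1],[4.8,-1.9,0,0,0,0,-1],[4.4,-1.7,0,0,0,0,-1],[2.8,-1.0,0,0,0,0,-1],[0,0,0,0,0,0,-1]]])

```text
time_s: 39.98
tcp_pos: [0.5681, 0.3104, 0.1276]
ee_rot: [[-0.126, 0.992, -0.003], [0.992, 0.126, -0.002], [-0.001, -0.003, -1.0]]
wrist_force: [0.1, -0.3, -0.2]
gripper_width: 0.654
```

```bash
python3 - <<'E'
from h import *
cam("top");cam("top")
go((570.7,308,28.5),97)
c=cam("scene")[0];crop(c,300,100,430,240,5,"a25.png",1.6)
E
```

```text
t 40.08 p [569.5 308.3 128. ] jaw 97.07 tilt [-0.0024 -0.0017] F [ 0.2 -0.8 -0.6] w 56.8
cm, tool axes now: [-0.03  0.15  9.95]
after turn wz 0.07 : [-0.05  0.12  9.95] fix rotvec [-0.15  0.08  0.07]
```

View pics/a25.png

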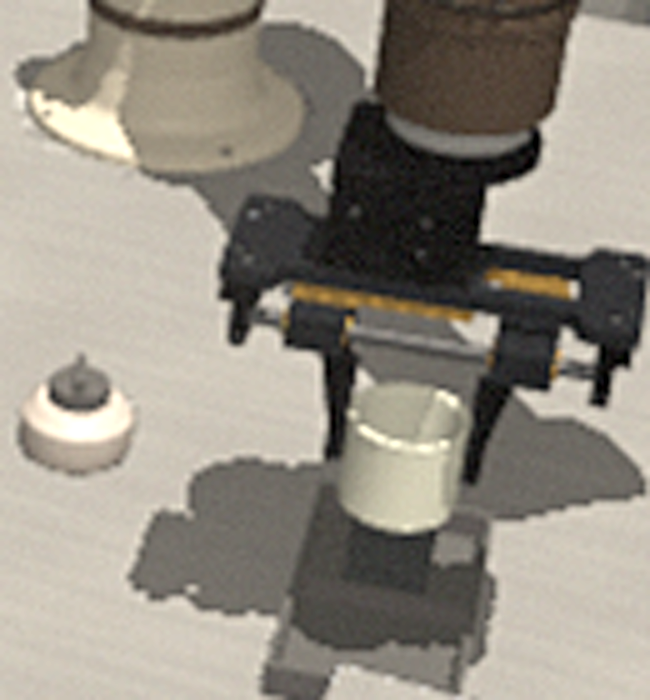

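Request:
move_arm(series=[[[0,0.1,1.5,0,0,0,-1],[0,0,2.5,0,0,0,-1],[0,0,2.5,0,0,0,-1],[0,0,1.6,0,0,0,-1],[0,0,0.8,0,0,0,-1],[0,0,0.4,0,0,0,-1],[0,0,0.2,0,0,0,-1],[0,0,0.2,0,0,0,-1],[0,0,0,0,0,0,-1],[0,0,0,0,0,0,-1]]])

```text
time_s: 41.38
tcp_pos: [0.5719, 0.3085, 0.0329]
ee_rot: [[-0.122, 0.992, 0.0], [0.992, 0.122, 0.0], [0.0, 0.0, -1.0]]
wrist_force: [-0.2, -0.0, -2.1]
gripper_width: 0.647
```

```bash
python3 - <<'E'
from h import *
go((570.7,308,28.5),97)
c=cam("scene")[0];crop(c,310,120,430,240,6,"a26.png",1.6)
E
```

```text
t 41.38 p [571.9 308.5  32.9] jaw 97.02 tilt [0.0005 0.0004] F [-0.2 -0.  -2.1] w 56.3
cm, tool axes now: [-0.03 -0.12  0.44]
after turn wz 0.02 : [-0.03 -0.12  0.44] fix rotvec [ 0.03 -0.02  0.02]
```

View pics/a26.png

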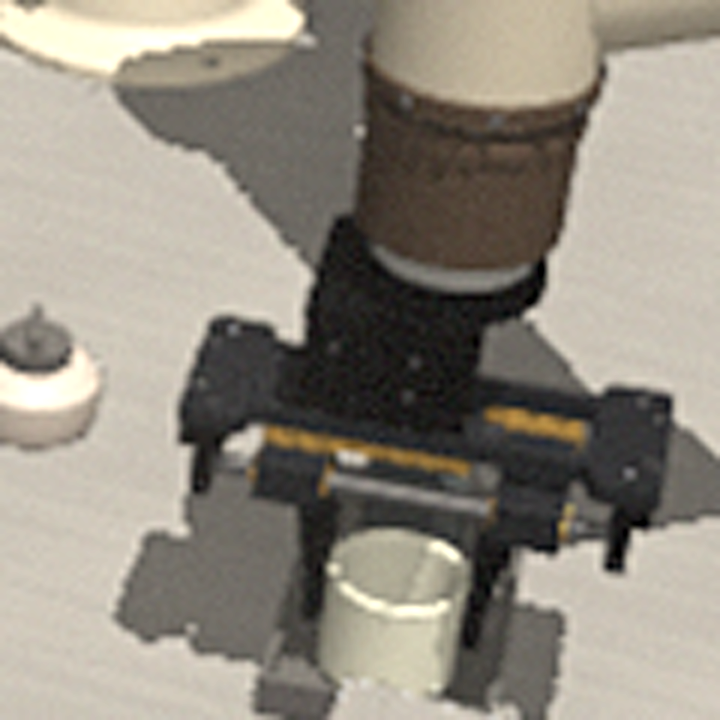

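Request:
move_arm(series=[[[0,-0.1,0.1,0,0,0,-1],[0,0,0.1,0,0,0,-1],[0,0,0.1,0,0,0,-1],[0,0,0.1,0,0,0,-1],[0,0,0,0,0,0,-1],[0,0,0,0,0,0,-1]]])

```text
time_s: 42.18
tcp_pos: [0.5708, 0.3082, 0.0285]
ee_rot: [[-0.122, 0.993, -0.0], [0.993, 0.122, 0.0], [0.0, 0.0, -1.0]]
wrist_force: [0.2, -0.4, -1.4]
gripper_width: 0.652
```

```bash
python3 - <<'E'
from h import *
cam("top");go((570.7,308,28.5),97)
E
```

```text
t 42.23 p [570.8 308.2  28.5] jaw 97.01 tilt [-0.  0.] F [ 0.4 -0.2 -1.1] w 56.3
cm, tool axes now: [-0.02 -0.01  0.  ]
after turn wz 0.01 : [-0.02 -0.01  0.  ] fix rotvec [-0.   -0.    0.01]
```

Force is not yet showing contact; creep on in half-millimetres.

Request:
move_arm(series=[[[0,0,0.05,0,0,0,-1],[0,0,0.05,0,0,0,-1],[0,0,0,0,0,0,-1],[0,0,0,0,0,0,-1]]])

```text
time_s: 42.72
tcp_pos: [0.5709, 0.3082, 0.0285]
ee_rot: [[-0.122, 0.992, 0.0], [0.992, 0.122, 0.0], [0.0, 0.0, -1.0]]
wrist_force: [-2.4, -1.2, 5.5]
gripper_width: 0.648
```

```bash
python3 - <<'E'
from h import *
cam("top");go((570.7,308,28.5),97)
E
```

```text
t 42.77 p [570.9 308.2  28.4] jaw 97.03 tilt [0.0005 0.0001] F [-2.4 -1.5  5.5] w 56.5
cm, tool axes now: [-0.02 -0.02 -0.01]
after turn wz 0.03 : [-0.02 -0.02 -0.01] fix rotvec [ 0.03 -0.    0.03]
```

Contact on the floor. Release, lift, and move clear so both cameras see.

Request:
move_arm(series=[[[0,0,0,0,0,0,0.35],[0,0,0,0,0,0,0.5],[0,0,0,0,0,0,0.6],[0,0,0,0,0,0,0.6],[0,0,-1,0,0,0,0.6],[0,0,-2.5,0,0,0,0.6],[0,0,-4,0,0,0,0.6],[0,0,-5,0,0,0,0.6],[0,0,-4,0,0,0,0.6],[0,-2,-2,0,0,0,0.6],[0,-3,0,0,0,0,0.6],[0,0,0,0,0,0,0.6]]])

```text
time_s: 44.28
tcp_pos: [0.5199, 0.3019, 0.2143]
ee_rot: [[-0.123, 0.992, 0.001], [0.992, 0.123, 0.001], [0.001, 0.001, -1.0]]
wrist_force: [0.1, 0.2, -1.5]
gripper_width: 0.804
```

```bash
python3 - <<'E'
from h import *
go((400,450,230),97)
c=cam("scene")[0];crop(c,150,110,420,260,2.9,"b1.png",1.5)
c=cam("top")[0];crop(c,110,145,390,310,2.8,"b2.png",1.5)
E
```

```text
t 44.27 p [519.9 301.9 214.3] jaw 97.08 tilt [0.0011 0.0014] F [ 0.1  0.2 -1.5] w 69.9
cm, tool axes now: [ 16.17 -10.07  -1.57]
after turn wz 0.08 : [ 16.16 -10.09  -1.57] fix rotvec [ 0.07 -0.07  0.08]
```

View pics/b1.png

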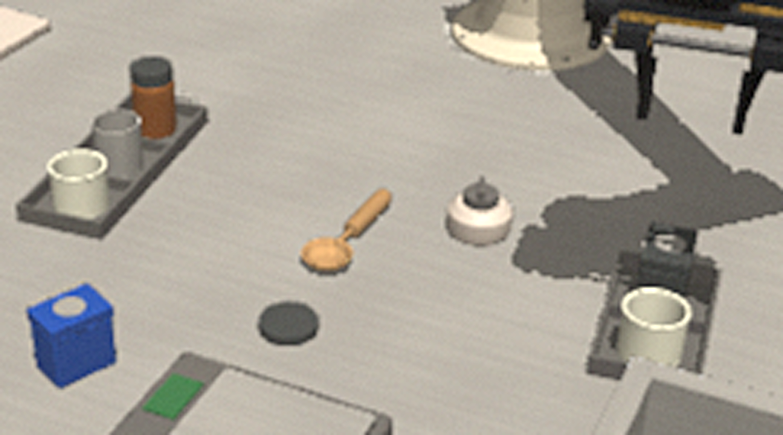

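View pics/b2.png

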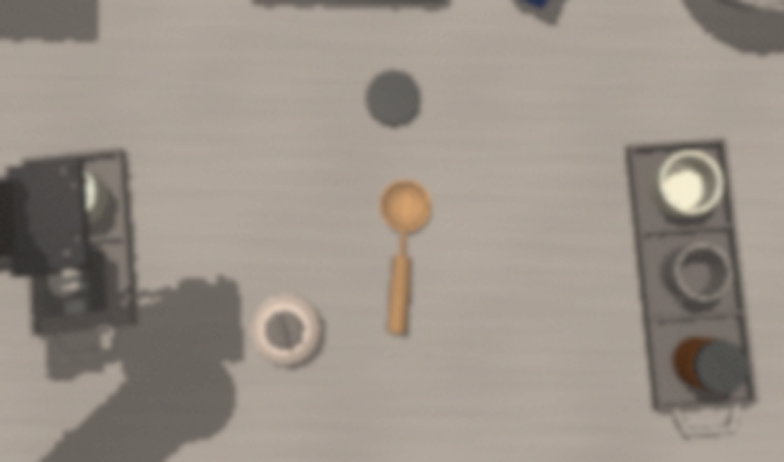

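Request:
move_arm(series=[[[-2,-0.5,0,0,0,0,0.6],[-4,-1,0,0,0,0,0.6],[-4,-1,0,0,0,0,0.6],[-4,-1,0,0,0,0,0.6],[-4,-1,0,0,0,0,0.6],[-4,-1,0,0,0,0,0.6],[-2,-0.5,0,0,0,0,0.6],[0,0,0,0,0,0,0.6]]])

```text
time_s: 45.38
tcp_pos: [0.4909, 0.0551, 0.2126]
ee_rot: [[-0.12, 0.993, 0.0], [0.993, 0.12, -0.0], [-0.0, 0.0, -1.0]]
wrist_force: [0.2, 0.2, 0.7]
gripper_width: 0.799
```

```bash
python3 - <<'E'
from h import *
go((400,450,230),97)
c=cam("top")[0];crop(c,105,180,185,290,6,"b3.png",1.6)
c=cam("scene")[0];crop(c,340,170,420,250,7,"b4.png",1.6)
E
```

```text
t 45.38 p [490.9  55.1 212.6] jaw 96.86 tilt [ 0.     -0.0001] F [0.2 0.2 0.7] w 69.5
cm, tool axes now: [40.29 -4.31 -1.75]
after turn wz -0.14 : [40.3  -4.21 -1.74] fix rotvec [ 0.    0.   -0.14]
```

View pics/b3.png

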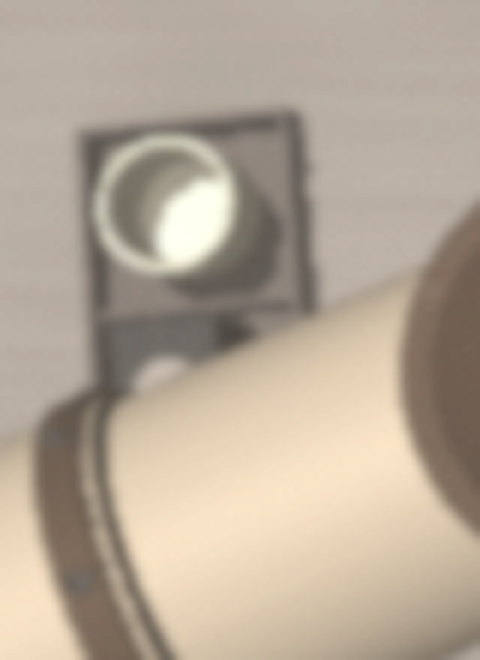

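View pics/b4.png

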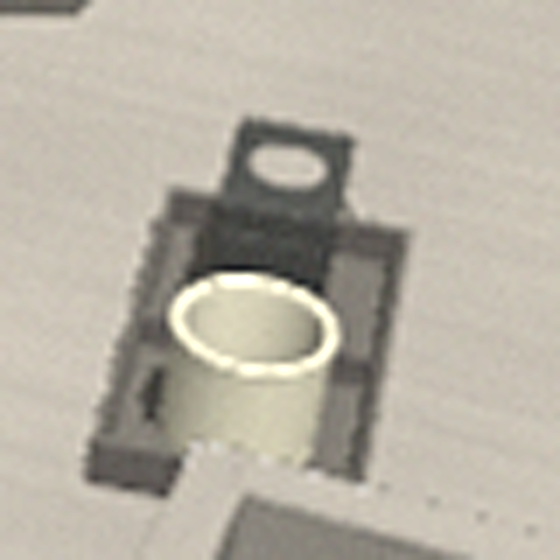

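```bash
python3 - <<'E'
from h import *
_,*S=cam("scene");_,*T=cam("top")
def px(o,p,s): return (o[0]+(p[0]+.5)/s-.5,o[1]+(p[1]+.5)/s-.5)
f=lambda x:np.round(x*1000,1)
print("ram top",f(ray(*T,px((105,180),(166,205),6),.054)),"scene",f(ray(*S,px((340,170),(254,324),7),.054)))
q=np.array([f(ray(*S,px((340,170),p,7),.069)) for p in [(243,120),(352,135),(340,223),(222,208)]]);print(q,q.mean(0))
print("div top cam",f(ray(*T,px((105,180),(200,312),6),.02)))
E
```

```text
ram top [568.6 306.2  54. ] scene [569.5 309.1  54. ]
[[463.3 274.2  69. ]
 [455.1 314.5  69. ]
 [515.1 324.8  69. ]
 [524.8 283.   69. ]] [489.575 299.125  69.   ]
div top cam [524.1 298.6  20. ]
```

```bash
python3 -c "
from station import r
print(r.finish_job())"
```

```text
the job is handed in; nothing more can be done
None
```

I made up both kits and handed the job in at about 45 s, well inside the 136 s limit.

- **Three-compartment tray:** the jar is next to the handle, the cutter in the middle and a ramekin in the far compartment.
- **Two-compartment tray:** the dark tin is next to the handle and the other ramekin is in the other compartment.
- **Putting down:** every piece was lowered in 0.5–1 mm steps until the wrist force showed it touching the floor (about 4–8 N), then released. Nothing was dropped.

**Last checks:**
- Both cameras show the three-compartment tray's pieces upright in their compartments, and the timer, spoon, lid and blue tin where they were.
- The second ramekin came out within 3 mm of where I put it in both views.
- The tin's lid measured level and centred within 2–3 mm, but only from the scene camera, because the arm hid most of the tin from above.

**What disagreed:**
- The two cameras put the short tray up to about 6 mm apart. I moved the tin 3–4 mm towards the scene camera's view before setting it down, which by my numbers leaves it about 3–5 mm from the divider.
- The gripper read 43.6 mm on the tin, so it probably held the lid's edge rather than the 42 mm body, even after I regripped 6 mm lower. It lifted and landed straight.
- The ramekins read about 56 mm in the grip instead of 58 mm, with no visible effect.

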